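# Make up the belt sander's counterweight on the spring scale

## Robot

A 6-joint arm with a two-finger parallel gripper is mounted at the origin on the work surface. World frame = base frame: x ahead of the robot, y to its left, z up, the work surface at z = 0. Lengths are in m, angles in rad, forces in N, time in s.
With the tool pointing down it reaches from about 0.375 to 0.975 m from the base axis. Payload 3.8 kg.
Tool frame: the origin (TCP) lies on the mounting face of the last link; the fingertips stand 173 mm ahead of it and the grasp point (between the pads) lies 155 mm ahead of it; z points along the fingers, y is the line along which they close (so a half turn about z gives the same grasp; the last joint's range is limited). The gripper opens to 85 mm and grips with 20 to 120 N. Pads are 22 mm wide; open, the fingers measure 114 mm over their backs; the gripper's body (76 mm by 85 mm) begins 54 mm behind the grasp point. The pads swing forward as they close: fully open they stand 13 mm farther back than shut.
Start: joints at [1.147, 0.264, 1.604, -0, 1.274, -0.037], TCP at [0.255, 0.625, 0.405] pointing down, gripper open.
Joint ranges: [-2.63, 2.63], [-0.94, 2.18], [0.31, 2.57], [-1.31, 4.45], [0, 2.66], [-2.55, 2.55]. Speed limits (rad/s): [2.57, 2.57, 3.14, 3.14, 3.14, 3.14].

## Interface

Orientations are given as a rotation vector (axis times angle).
In Python, from workcell import bot gives the robot as it stands.
- The arm moves only by the tool drive_tool, never from a script. Its argument "increments" is a list of rows, each an object with "delta_pos": the shift along the tool's x, y, z in mm, a list of three; "turn": the turn about the tool's z in rad; "jaw": the opening, from -1 (shut) to 1 (fully open). A call has 1 to 8 rows; each row shifts and turns the commanded pose from where the row before left it, along the tool's axes as they then stand; what a row does not reach is not made up. A row lasts 1/12 s, in which the tool goes at most 41.7 mm and 7.16 degrees, less where a joint would pass 70% of its speed; a pose out of reach is approached as far as the arm can. A call is refused whole if a number of a shift passes 41.7 or a number of a turn 0.125, either way. A call with a gripper value outside its range is refused whole. The fingers move at their own pace and stop on an object; "grip_force" is the grip in N (left out, the last holds). Time passes only in rows, so rows that do not move let the fingers close. It gives the time, the measured TCP pose, the force, the opening and the grip force at its end, in the units of the state.
- bot.read_state(): the state, without advancing time (a new reading comes with each control period).
- bot.read_camera(name): name is "scene" or "top" or "wrist"; returns a dict with "pixels" (384x512x3 uint8, red, green, blue), "fovy" (degrees; the focal length in pixels is half the picture's height over the tangent of half this angle, whatever the lens; pixels are square), "cx", "cy" (the principal point, pixels), "camera_from_world" (4x4, takes a point from world to camera coordinates); the wrist camera has in their place "hand_eye" (4x4, takes a point from camera to tool coordinates, whose origin is the TCP and whose axes are the flange's). Camera axes: x right, y down, z forward; pixel columns grow to the right and rows downward; lengths in m; the calibration is good to about 2 mm. A picture is of the moment at which its call begins: read the wrist's pose just before it. There is no depth.
- bot.finish_job(): hands the job in; it is judged then, once.
The state is a dict: "time": time; "q": joint angles; "joint_vel": joint speeds; "joint_torque": joint torques, N m; "tool_pos": TCP position; "tcp_rot": TCP orientation; "wrist_force": force on the tool from outside, world axes, zero at the start; "torque": the same for the moment, N m; "width": opening from 0.0 (shut) to 1.0 (fully open); "grip_force": force on a finger pad.
Only numpy, scipy, OpenCV 4.12 (cv2) and the standard library are available. Lean on these libraries where they do the work, as an engineer would, in place of code of your own. Each camera call takes 0.05 s, during which the arm holds its last target. There are 200 camera calls.

## Task

Make up the sander's counterweight: take steel collars from the wooden tray one at a time, lower each over the brass spindle of the spring scale until it lies flat, and let go so the pan can settle, adding collars until the red pointer rests within the height of the green band, neither above nor below it. Feel for the spindle and be gentle: never drop a collar onto the pan, force one against the spindle or push the pan down into overload. Leave the collars you do not need in the tray and everything else where it is.

Things in the scene. Friction and masses are not known exactly. Their poses are not given: they have to be found in the camera images.
- pan_centre (a point): middle of the upper face of the scale's round aluminium pan (86 mm across, 5 mm thick), 130 mm above the bench when empty. The pan sinks straight down on a spring under load (250 N/m, lightly damped, about 10 mm a collar). Axes: z up, y towards the column with the green band, x square to it
- spindle_nominal (a point): 58 mm above the pan's middle, moving with the pan: NEAR the tip of the brass spindle on which collars are threaded. The spindle is upright, rigid sideways, 13 mm thick, 58 mm tall, the top 3 mm a blunt cone ending 2 mm wide. It stands off this point by up to 5 mm in x and in y (pan axes), fixed but different every time and not reported: find it by touch or see it
- pointer (a point): tip of the red pointer that sticks out from the pan's edge towards the column, 79 mm from the pan's middle; moves down with the pan
- band_middle (a point): middle of the green band, a sleeve 14 mm high (20 x 30 mm in plan) on the scale's white column, which stands 100 mm beside the pan's middle and is 145 mm high; the band is set to a different height every time and is fixed. Two or three collars are needed
- pan (a joint): how far the pan has sunk below its empty position, m (0 empty, grows downwards). At 0.048 it is overloaded, its stop is at 0.055
- tray: fixed wooden tray, 145 x 430 mm, 14 mm high, floor 8 mm above the bench, rims 8 mm thick; origin at the centre of its underside, y along its length. The four collars lie flat in a row along y, about 80 mm apart; a small green bar (+y end) and a brass knob (-y end) lie there too. Grip across the tray (along its x)
- collar1_centre (a point): loose steel collar (thick ring) lying flat: 50 mm outside, 16 mm bore, 18 mm high, 0.21 to 0.29 kg; this point is its middle, half-way up; z is its bore axis
- collar2_centre (a point): loose steel collar (thick ring) lying flat: 50 mm outside, 16 mm bore, 18 mm high, 0.21 to 0.29 kg; this point is its middle, half-way up; z is its bore axis
- collar3_centre (a point): loose steel collar (thick ring) lying flat: 50 mm outside, 16 mm bore, 18 mm high, 0.21 to 0.29 kg; this point is its middle, half-way up; z is its bore axis
- collar4_centre (a point): loose steel collar (thick ring) lying flat: 50 mm outside, 16 mm bore, 18 mm high, 0.21 to 0.29 kg; this point is its middle, half-way up; z is its bore axis
- compound_bar: bystander, to be left alone: green polishing bar 34 x 26 x 20 mm, in the tray; origin in its underside or handle
- brass_knob: bystander, to be left alone: little brass knob 22 mm wide, 18 mm high, in the tray; origin in its underside or handle
- eye_frame: bystander, to be left alone: amber spectacle front, 112 x 48 mm, 5 mm high; origin in its underside or handle
- paste_jar: bystander, to be left alone: closed jar 52 mm wide, 50 mm high; origin in its underside or handle
- driver: bystander, to be left alone: screwdriver 160 mm long; origin in its underside or handle
- brush: bystander, to be left alone: brush 170 mm long; origin in its underside or handle
- cork_block: bystander, to be left alone: cork block 50 x 80 x 30 mm; origin in its underside or handle
Not all that is in view belongs to the job. What is shaped like the part that bears collar4_centre but turquoise is not meant.

How it is judged:
By the outcome, as a careful person would: the job done as asked, in the order asked, and still so for the second after the job is handed in, with the robot touching nothing.
It also fails if it takes over 72 s, if anything falls off the work surface, if the arm or the gripper's body presses on something with over 40 N, if the wrist force passes 120 N, or if a joint passes its speed limit or range.

## Working session

There is one attempt and no reset: what is moved stays moved. The work goes in short steps, Python scripts to look and compute and a tool call to move; the robot and the scene stay as the last step left them, time stands still between calls to the robot, and variables do not carry over. Pictures are saved under pics/ and viewed, at most 10 in all, crops included, and the job is handed in when it is done.

Besides the shell and the picture viewer there is one more tool, called after "Emit:" by a JSON object that holds its "op" and its "data", one argument or row to a line. drive_tool: Moves the arm, as the interface text tells. Its arguments: {"type":"object","properties":{"increments":{"type":"array"},"grip_force":{"type":"number"}},"required":["increments"]}

```bash
mkdir -p pics; ls; cat > h.py <<'E'
import numpy as np, cv2, json
from workcell import bot
from scipy.spatial.transform import Rotation as R
def snap(name,fn=None):
    s=bot.read_state(); c=bot.read_camera(name)
    p=np.asarray(c['pixels']); f=p.shape[0]/2/np.tan(np.radians(c['fovy'])/2)
    if 'camera_from_world' in c: T=np.linalg.inv(np.array(c['camera_from_world']))
    else:
        W=np.eye(4);W[:3,:3]=R.from_rotvec(s['tcp_rot']).as_matrix();W[:3,3]=s['tool_pos'];T=W@np.array(c['hand_eye'])
    if fn: cv2.imwrite('pics/'+fn,p[:,:,::-1])
    return dict(p=p,f=f,cx=c['cx'],cy=c['cy'],T=T,s=s)
def ray(c,u,v):
    d=c['T'][:3,:3]@np.array([(u-c['cx'])/c['f'],(v-c['cy'])/c['f'],1.]);return c['T'][:3,3],d/np.linalg.norm(d)
def onz(c,u,v,z):
    o,d=ray(c,u,v);return o+d*(z-o[2])/d[2]
def proj(c,P):
    q=np.linalg.inv(c['T'])@np.append(P,1);return c['f']*q[0]/q[2]+c['cx'],c['f']*q[1]/q[2]+c['cy']
E
python3 - <<'E'
from h import *
for n in ['scene','top','wrist']:
    c=snap(n,n+'0.png'); print(n,c['f'],c['cx'],c['cy'],c['T'].round(3).tolist())
print(c['s'])
E
```

```text
pics
scene 382.3026531330957 260.64370727212685 195.45861058530187 [[0.725, 0.453, -0.519, 1.051], [0.689, -0.466, 0.555, -0.507], [0.01, -0.76, -0.65, 0.749], [0.0, 0.0, 0.0, 1.0]]
top 451.911328248236 258.36200128303494 187.67968283424437 [[0.022, -0.994, 0.11, 0.404], [-1.0, -0.023, -0.009, 0.013], [0.011, -0.11, -0.994, 1.576], [0.0, 0.0, 0.0, 1.0]]
wrist 286.86137293404937 261.98370945694455 189.654105782996 [[0.378, 0.888, 0.263, 0.189], [0.926, -0.361, -0.11, 0.651], [-0.003, 0.285, -0.959, 0.372], [0.0, 0.0, 0.0, 1.0]]
{'time': 0.1, 'q': array([ 1.14710440e+00,  2.64695627e-01,  1.60524830e+00,  2.98717614e-05,
        1.27369469e+00, -3.68818387e-02]), 'joint_vel': array([ 0.00024771, -0.00099423, -0.00165583,  0.00104443,  0.0016066 ,
        0.00046367]), 'joint_torque': array([-1.73290255e-05, -5.16705287e+01, -3.68590415e+01, -7.40858877e-05,
        6.24400098e-03, -5.87299489e-07]), 'tool_pos': array([0.25449328, 0.62485364, 0.40346829]), 'tcp_rot': array([-0.60373713, -3.08252939,  0.00311822]), 'wrist_force': array([-0.05893537,  0.3498312 , -0.16473934]), 'torque': array([-0.03407415,  0.0007391 ,  0.00595508]), 'grip_force': 0.0, 'width': 1.000391178597113}
```

View pics/top0.png

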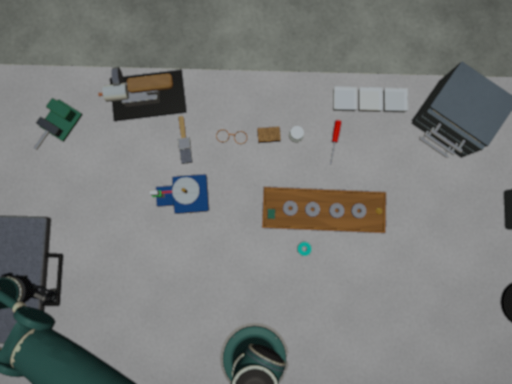

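View pics/scene0.png

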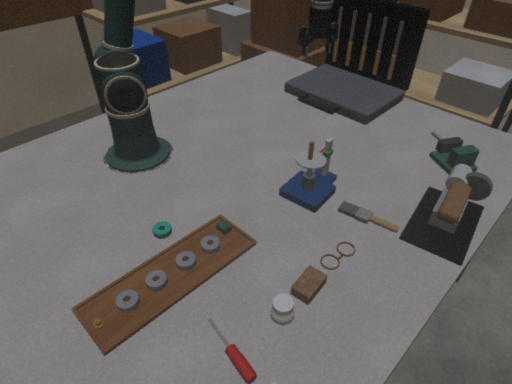

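The top view shows the tray with collars near (291,208), (312,209), (337,211) and (359,211). The scale pan is at (186,190) with its column to the left, and the turquoise decoy is at (304,248). The scene view shows the spindle tip near (311,142) and the column top near (328,141).

```bash
python3 - <<'E'
from h import *
t=snap('top'); s=snap('scene')
for n,(u,v) in dict(c1=(291,208),c2=(312.5,209),c3=(337,211),c4=(359,211)).items(): print(n,onz(t,u,v,.026).round(3))
for u,v in [(210,244),(186,260.5),(156.5,280),(127.5,300)]: print('scene',onz(s,u,v-3,.026).round(3))
for u,v in [(264,188),(385,191),(263,227),(385,232)]: print('tray',onz(t,u,v,.014).round(3))
print('pan',onz(t,186,190,.13).round(3))
big=lambda p,k:cv2.resize(p,None,fx=k,fy=k,interpolation=cv2.INTER_CUBIC)
a=big(t['p'][165:220,145:215],5.7); b=big(s['p'][130:215,270:345],4.7)
a=cv2.copyMakeBorder(a,0,400-a.shape[0],0,0,0); b=b[:400]
cv2.imwrite('pics/crop.png',np.hstack([a,b])[:,:,::-1])
E
```

```text
c1 [ 0.508 -0.114  0.026]
c2 [ 0.506 -0.188  0.026]
c3 [ 0.501 -0.272  0.026]
c4 [ 0.503 -0.348  0.026]
scene [ 0.505 -0.109  0.026]
scene [ 0.504 -0.185  0.026]
scene [ 0.502 -0.269  0.026]
scene [ 0.501 -0.345  0.026]
tray [ 0.577 -0.02   0.014]
tray [ 0.576 -0.442  0.014]
tray [ 0.441 -0.019  0.014]
tray [ 0.433 -0.441  0.014]
pan [0.552 0.233 0.13 ]
```

View pics/crop.png

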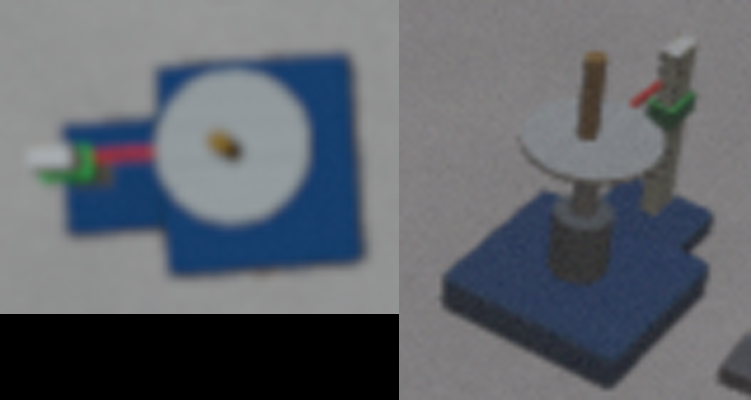

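Emit:
{"op": "drive_tool", "data": {
  "increments": [
    {"delta_pos": [0, 0, 0], "turn": 0.12, "jaw": 1},
    {"delta_pos": [0, 0, 0], "turn": 0.12, "jaw": 1},
    {"delta_pos": [0, 0, 0], "turn": 0.12, "jaw": 1},
    {"delta_pos": [0, 0, 0], "turn": 0.12, "jaw": 1},
    {"delta_pos": [0, 0, 0], "turn": 0.12, "jaw": 1},
    {"delta_pos": [0, 0, 0], "turn": 0.12, "jaw": 1},
    {"delta_pos": [0, 0, 0], "turn": 0.12, "jaw": 1},
    {"delta_pos": [0, 0, 0], "turn": 0.12, "jaw": 1}
  ]
}}

```text
time: 0.92
tool_pos: [0.2546, 0.6251, 0.4044]
tcp_rot: [1.966, 2.45, -0.001]
wrist_force: [0.5, -0.1, -0.0]
width: 0.996
grip_force: 0.0
```

Emit:
{"op": "drive_tool", "data": {
  "increments": [
    {"delta_pos": [0, 0, 0], "turn": 0.12, "jaw": 1},
    {"delta_pos": [0, 0, 0], "turn": 0.105, "jaw": 1},
    {"delta_pos": [-33, 24.7, 0], "turn": 0, "jaw": 1},
    {"delta_pos": [-33, 24.7, 0], "turn": 0, "jaw": 1},
    {"delta_pos": [-33, 24.7, 0], "turn": 0, "jaw": 1},
    {"delta_pos": [-33, 24.7, 0], "turn": 0, "jaw": 1},
    {"delta_pos": [-33, 24.7, 0], "turn": 0, "jaw": 1},
    {"delta_pos": [-33, 24.7, 0], "turn": 0, "jaw": 1}
  ]
}}

```text
time: 1.58
tool_pos: [0.4033, 0.4253, 0.4047]
tcp_rot: [2.222, 2.221, 0.0]
wrist_force: [0.4, -0.1, 0.2]
width: 0.998
grip_force: 0.0
```

Emit:
{"op": "drive_tool", "data": {
  "increments": [
    {"delta_pos": [-33, 24.7, 0], "turn": 0, "jaw": 1},
    {"delta_pos": [-33, 24.7, 0], "turn": 0, "jaw": 1},
    {"delta_pos": [-33, 24.7, 0], "turn": 0, "jaw": 1},
    {"delta_pos": [-33, 24.7, 0], "turn": 0, "jaw": 1},
    {"delta_pos": [-33, 24.7, 0], "turn": 0, "jaw": 1},
    {"delta_pos": [-33, 24.7, 0], "turn": 0, "jaw": 1},
    {"delta_pos": [0, 0, 0], "turn": 0, "jaw": 1},
    {"delta_pos": [0, 0, 0], "turn": 0, "jaw": 1}
  ]
}}

```text
time: 2.25
tool_pos: [0.5518, 0.2268, 0.4045]
tcp_rot: [-2.227, -2.215, 0.0]
wrist_force: [-0.8, -0.0, -0.1]
width: 0.999
grip_force: 0.0
```

```bash
python3 - <<'E'
from h import *
w=snap('wrist','w1.png'); print(w['s']['tool_pos'],R.from_rotvec(w['s']['tcp_rot']).as_matrix().round(3).tolist(),w['s']['time'],w['s']['q'].round(2))
t=snap('top')
print('tip rough',onz(t,182.4,189.6,.188),proj(w,onz(t,182.4,189.6,.188)))
E
```

```text
[0.55175855 0.22678888 0.40452779] [[0.005, 1.0, -0.0], [1.0, -0.005, 0.0], [0.0, -0.0, -1.0]] 2.25 [0.35 0.12 1.78 0.   1.25 0.35]
tip rough [0.54666463 0.23532065 0.188     ] (np.float64(253.02915132454993), np.float64(201.03796462921173))
```

View pics/w1.png

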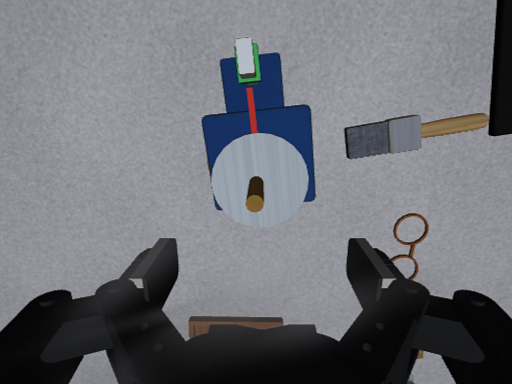

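The wrist view shows the brass tip at about (255,203), the pan middle near (260,180), and the column and band at (248,62).

Emit:
{"op": "drive_tool", "data": {
  "increments": [
    {"delta_pos": [-37.7, -5, 0], "turn": 0, "jaw": 1},
    {"delta_pos": [-37.7, -5, 0], "turn": 0, "jaw": 1},
    {"delta_pos": [-37.7, -5, 0], "turn": 0, "jaw": 1},
    {"delta_pos": [-37.7, -5, 0], "turn": 0, "jaw": 1},
    {"delta_pos": [-37.7, -5, 0], "turn": 0, "jaw": 1},
    {"delta_pos": [-37.7, -5, 0], "turn": 0, "jaw": 1},
    {"delta_pos": [-37.7, -5, 0], "turn": 0, "jaw": 1},
    {"delta_pos": [-37.7, -5, 0], "turn": 0, "jaw": 1}
  ]
}}

```text
time: 3.02
tool_pos: [0.5096, -0.0723, 0.4049]
tcp_rot: [2.219, 2.224, 0.001]
wrist_force: [0.4, 0.2, -1.0]
width: 1.002
grip_force: 0.0
```

Emit:
{"op": "drive_tool", "data": {
  "increments": [
    {"delta_pos": [-37.7, -5, 35], "turn": 0, "jaw": 1},
    {"delta_pos": [0, 0, 40], "turn": 0, "jaw": 1},
    {"delta_pos": [0, 0, 35], "turn": 0, "jaw": 1},
    {"delta_pos": [0, 0, 0], "turn": 0, "jaw": 1},
    {"delta_pos": [0, 0, 0], "turn": 0, "jaw": 1}
  ]
}}

```text
time: 3.43
tool_pos: [0.5051, -0.1015, 0.2996]
tcp_rot: [-2.217, -2.219, 0.004]
wrist_force: [-0.2, 0.1, 0.6]
width: 1.002
grip_force: 0.0
```

```bash
python3 - <<'E'
from h import *
w=snap('wrist','w2.png'); s=w['s'];print(s['tool_pos'],s['time'])
hsv=cv2.cvtColor(w['p'],cv2.COLOR_RGB2HSV)
# grey, light collar faces
m=((hsv[...,1]<60)&(hsv[...,2]>90)).astype(np.uint8)
n,l,st,ce=cv2.connectedComponentsWithStats(m)
for i in range(1,n):
    if st[i,4]>150: print(st[i],ce[i].round(1),onz(w,*ce[i],.026).round(4))
E
```

```text
[ 0.50509211 -0.10149229  0.29960764] 3.4333
[     0      0    512    341 115009] [253.2 132.4] [ 0.4974 -0.0517  0.026 ]
[ 239  175   56   52 1992] [266.3 200.5] [ 0.5085 -0.1114  0.026 ]
[ 239  254   51   44 1570] [263.8 275.3] [ 0.5065 -0.1877  0.026 ]
[  69  350   50   34 1121] [ 94.4 369.8] [ 0.3229 -0.3055  0.026 ]
[ 406  350   50   34 1130] [429.6 369.8] [ 0.6854 -0.3035  0.026 ]
```

View pics/w2.png

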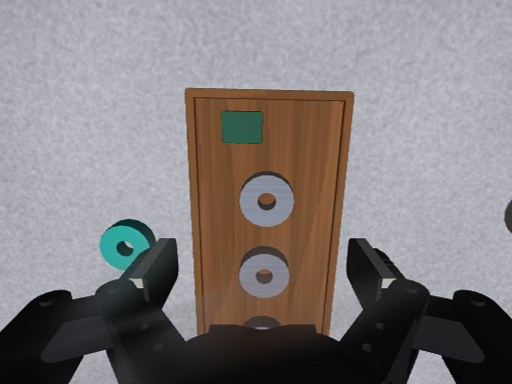

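Collar 1 is centred at about (266,200) and lies between the fingers' x-range. The green bar is clear, at (242,127). Descend and grip.

Emit:
{"op": "drive_tool", "data": {
  "increments": [
    {"delta_pos": [-10, 3.4, 0], "turn": 0, "jaw": 1},
    {"delta_pos": [0, 0, 40], "turn": 0, "jaw": 1},
    {"delta_pos": [0, 0, 40], "turn": 0, "jaw": 1},
    {"delta_pos": [0, 0, 28], "turn": 0, "jaw": 1},
    {"delta_pos": [0, 0, 10], "turn": 0, "jaw": 1},
    {"delta_pos": [0, 0, 0], "turn": 0, "jaw": 1},
    {"delta_pos": [0, 0, 0], "turn": 0, "jaw": 0.1},
    {"delta_pos": [0, 0, 0], "turn": 0, "jaw": 0}
  ],
  "grip_force": 35
}}

```text
time: 4.15
tool_pos: [0.5118, -0.1136, 0.1864]
tcp_rot: [2.219, 2.217, 0.004]
wrist_force: [0.1, 0.8, -0.0]
width: 0.747
grip_force: 0.0
```

Emit:
{"op": "drive_tool", "data": {
  "increments": [
    {"delta_pos": [0, 0, 0], "turn": 0, "jaw": -0.3},
    {"delta_pos": [0, 0, 0], "turn": 0, "jaw": -0.3},
    {"delta_pos": [0, 0, 0], "turn": 0, "jaw": -0.3},
    {"delta_pos": [0, 0, 0], "turn": 0, "jaw": -0.3}
  ],
  "grip_force": 35
}}

```text
time: 4.48
tool_pos: [0.511, -0.1135, 0.1863]
tcp_rot: [2.22, 2.218, 0.003]
wrist_force: [-0.9, 0.7, 6.0]
width: 0.56
grip_force: 36.0
```

Emit:
{"op": "drive_tool", "data": {
  "increments": [
    {"delta_pos": [0, 0, -10], "turn": 0, "jaw": -0.3},
    {"delta_pos": [0, 0, -35], "turn": 0, "jaw": -0.3},
    {"delta_pos": [0, 0, -40], "turn": 0, "jaw": -0.3},
    {"delta_pos": [0, 0, -40], "turn": 0, "jaw": -0.3},
    {"delta_pos": [0, 0, -40], "turn": 0, "jaw": -0.3},
    {"delta_pos": [0, 0, -35], "turn": 0, "jaw": -0.3},
    {"delta_pos": [0, 0, 0], "turn": 0, "jaw": -0.3},
    {"delta_pos": [0, 0, 0], "turn": 0, "jaw": -0.3}
  ]
}}

```text
time: 5.15
tool_pos: [0.5104, -0.1133, 0.3881]
tcp_rot: [2.217, 2.215, 0.007]
wrist_force: [0.6, -0.4, -3.9]
width: 0.559
grip_force: 37.6
```

```bash
python3 - <<'E'
from h import *
w=snap('wrist','w3.png'); s=w['s'];print(s['tool_pos'],s['time'],s['wrist_force'],s['torque'])
a=cv2.imread('pics/w1.png')
h=cv2.cvtColor(a,cv2.COLOR_BGR2HSV)[195:215,240:270]
m=((h[...,1]>90)&(h[...,2]>100)).astype(np.uint8)
ys,xs=np.nonzero(m);print('tip px',xs.mean()+240,ys.mean()+195,len(xs),xs.min()+240,xs.max()+240,ys.min()+195,ys.max()+195)
c=dict(w);T=np.eye(4);
# w1 pose
M=np.eye(4);M[:3,:3]=R.from_rotvec(s['tcp_rot']).as_matrix();M[:3,3]=s['tool_pos'];HE=np.linalg.inv(M)@w['T']
W=np.eye(4);W[:3,:3]=[[.005,1,0],[1,-.005,0],[0,0,-1]];W[:3,3]=[0.55176,0.22679,0.40453];c['T']=W@HE
print('tip',onz(c,xs.mean()+240,ys.mean()+195,.187))
print(HE.round(4).tolist())
for y,z,u,v in [(0,0,260,180)]: print('pan',onz(c,260,180,.13))
E
```

```text
[ 0.51044842 -0.11332342  0.38809037] 5.15 [ 0.62037939 -0.43841096 -3.93669438] [ 0.0105798   0.04361178 -0.043983  ]
tip px 254.18965517241378 203.22413793103448 232 246 263 195 211
tip [0.54746537 0.2333833  0.187     ]
[[-0.0004, -0.9587, -0.2845, 0.0716], [1.0, -0.0007, 0.0009, 0.0009], [-0.0011, -0.2845, 0.9587, 0.0313], [0.0, 0.0, 0.0, 1.0]]
pan [0.55115151 0.234987   0.13      ]
```

View pics/w3.png

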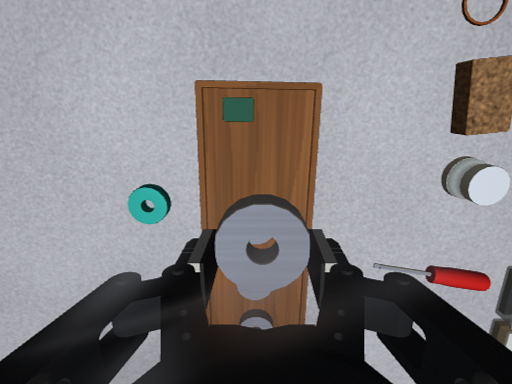

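```bash
cat >> h.py <<'E'
from scipy.optimize import least_squares
def toolcam(c):
    s=c['s'];M=np.eye(4);M[:3,:3]=R.from_rotvec(s['tcp_rot']).as_matrix();M[:3,3]=s['tool_pos'];return np.linalg.inv(M)@c['T']
def held(c,zt):
    """centre of held collar's top face, tool coords (mm), from outer arc and from hole"""
    d=dict(c);d['T']=toolcam(c)
    h=cv2.cvtColor(c['p'],cv2.COLOR_RGB2HSV).astype(int);m=((h[...,1]<60)&(h[...,2]>110)).astype(np.uint8)
    n,l,st,ce=cv2.connectedComponentsWithStats(m);i=l[222,262];m=(l==i).astype(np.uint8)
    print('blob',st[i])
    cs,hi=cv2.findContours(m,cv2.RETR_CCOMP,cv2.CHAIN_APPROX_NONE)
    for k,cc in enumerate(cs):
        if len(cc)<40: continue
        p=cc[:,0,:].astype(float); inner=hi[0][k][3]>=0
        q=np.array([onz(d,u,v,zt)[:2] for u,v in p])*1000
        if not inner: q=q[(p[:,1]<235)&(p[:,0]>222)&(p[:,0]<303)]
        r0=8. if inner else 25.
        f=lambda x:np.hypot(q[:,0]-x[0],q[:,1]-x[1])-x[2]
        g=lambda x:np.hypot(q[:,0]-x[0],q[:,1]-x[1])-r0
        o=least_squares(f,[0,0,r0],loss='soft_l1'); o2=least_squares(g,[0,0],loss='soft_l1')
        print('inner' if inner else 'outer',o.x.round(2),o2.x.round(2),np.abs(o2.fun).mean().round(2),len(q))
def tip(c,z,box):
    x0,x1,y0,y1=box
    h=cv2.cvtColor(c['p'],cv2.COLOR_RGB2HSV)[y0:y1,x0:x1];m=((h[...,1]>90)&(h[...,2]>100)).astype(np.uint8)
    ys,xs=np.nonzero(m);u,v=xs.mean()+x0,ys.mean()+y0;return u,v,len(xs),onz(c,u,v,z)
E
python3 - <<'E'
from h import *
w=snap('wrist');held(w,.1603); held(w,.1653)
E
```

```text
blob [ 215  205   95   97 6315]
outer [ 1.69  1.07 24.17] [0.76 1.06] 0.16 82
inner [0.76 1.16 7.79] [0.9  1.14] 1.08 91
blob [ 215  205   95   97 6315]
outer [-1.02  1.08 25.11] [-0.9   1.08] 0.14 82
inner [-1.96  1.17  8.1 ] [-2.03  1.18] 1.13 91
```

Emit:
{"op": "drive_tool", "data": {
  "increments": [
    {"delta_pos": [35.8, 4.6, 0], "turn": 0, "jaw": -0.3},
    {"delta_pos": [35.8, 4.6, 0], "turn": 0, "jaw": -0.3},
    {"delta_pos": [35.8, 4.6, 0], "turn": 0, "jaw": -0.3},
    {"delta_pos": [35.8, 4.6, 0], "turn": 0, "jaw": -0.3},
    {"delta_pos": [35.8, 4.6, 0], "turn": 0, "jaw": -0.3},
    {"delta_pos": [35.8, 4.6, 0], "turn": 0, "jaw": -0.3},
    {"delta_pos": [35.8, 4.6, 0], "turn": 0, "jaw": -0.3},
    {"delta_pos": [35.8, 4.6, 0], "turn": 0, "jaw": -0.3}
  ]
}}

```text
time: 5.92
tool_pos: [0.5456, 0.1748, 0.3803]
tcp_rot: [-2.221, -2.219, 0.008]
wrist_force: [0.9, -0.4, -2.7]
width: 0.559
grip_force: 37.6
```

Emit:
{"op": "drive_tool", "data": {
  "increments": [
    {"delta_pos": [0, 0, 18], "turn": 0, "jaw": -0.3},
    {"delta_pos": [0, 0, 18], "turn": 0, "jaw": -0.3},
    {"delta_pos": [0, 0, 0], "turn": 0, "jaw": -0.3},
    {"delta_pos": [0, 0, 0], "turn": 0, "jaw": -0.3},
    {"delta_pos": [0, 0, 0], "turn": 0, "jaw": -0.3}
  ]
}}

```text
time: 6.33
tool_pos: [0.5464, 0.1729, 0.3465]
tcp_rot: [-2.222, -2.219, 0.003]
wrist_force: [-0.7, 0.0, -1.8]
width: 0.559
grip_force: 37.6
```

```bash
python3 - <<'E'
from h import *
w=snap('wrist','w4.png'); s=w['s'];print(s['tool_pos'],s['tcp_rot'],s['time'],s['wrist_force'])
for z in(.1603,.165):held(w,z)
print(proj(w,[.547,.2334,.187]))
E
```

```text
[0.54641255 0.17286749 0.34647724] [-2.22220067 -2.21898524  0.00332787] 6.3333 [-0.68579125  0.00878944 -1.82337664]
blob [ 206  205  113  120 9486]
outer [ 1.71  1.   24.08] [0.68 0.98] 0.16 83
inner [0.57 1.   7.7 ] [0.8 1. ] 1.4 94
blob [ 206  205  113  120 9486]
outer [-0.83  1.   24.95] [-0.89  1.  ] 0.14 83
inner [-2.    1.01  7.99] [-1.99  1.01] 1.45 94
(np.float64(261.71877560710504), np.float64(130.48394321216009))
```

View pics/w4.png

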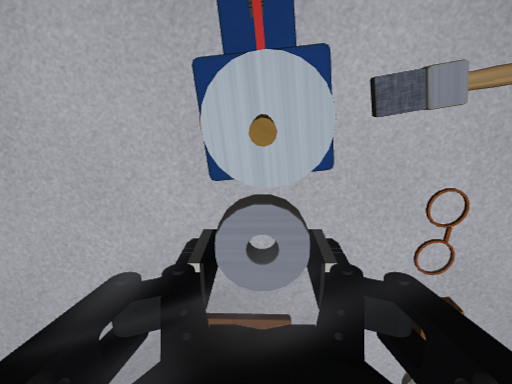

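```bash
python3 - <<'E'
from h import *
w=snap('wrist');d=dict(w);d['T']=toolcam(w);zt=w['s']['tool_pos'][2]
u,v,n,_=tip(w,.187,(240,290,116,155));print(u,v,n)
h=cv2.cvtColor(w['p'],cv2.COLOR_RGB2HSV)[105:160,240:290];m=((h[...,1]>90)&(h[...,2]>100)).astype(np.uint8)
cs,_=cv2.findContours(m,cv2.RETR_EXTERNAL,cv2.CHAIN_APPROX_NONE);c=max(cs,key=len);print(cv2.boundingRect(c),cv2.minEnclosingCircle(c))
for z in(.188,.186,.184): print('tip',(onz(d,u,v,zt-z)*1000).round(2))
for U,V in [(262.5,248.5)]:
  for z in (.1603,.163,.165):print('hole',z,(onz(d,U,V,z)*1000).round(2))
E
```

```text
260.67715231788077 131.55960264900662 604
(7, 13, 28, 28) ((20.850679397583008, 26.531673431396484), 14.068999290466309)
tip [ 60.16   0.41 159.53]
tip [ 59.99   0.41 161.53]
tip [ 59.81   0.4  163.53]
hole 0.1603 [  2.61   1.23 160.3 ]
hole 0.163 [  1.16   1.23 163.  ]
hole 0.165 [9.00e-02 1.24e+00 1.65e+02]
```

Emit:
{"op": "drive_tool", "data": {
  "increments": [
    {"delta_pos": [0, 0, -38], "turn": 0, "jaw": -0.3},
    {"delta_pos": [0, -0.6, 0], "turn": 0, "jaw": -0.3},
    {"delta_pos": [30, 0, 0], "turn": 0, "jaw": -0.3},
    {"delta_pos": [30, 0, 0], "turn": 0, "jaw": -0.3},
    {"delta_pos": [0, 0, 0], "turn": 0, "jaw": -0.3},
    {"delta_pos": [0, 0, 0], "turn": 0, "jaw": -0.3},
    {"delta_pos": [0, 0, 0], "turn": 0, "jaw": -0.3}
  ]
}}

```text
time: 7.02
tool_pos: [0.5463, 0.2329, 0.3862]
tcp_rot: [2.222, 2.22, 0.001]
wrist_force: [0.5, -1.3, -1.9]
width: 0.56
grip_force: 37.8
```

Emit:
{"op": "drive_tool", "data": {
  "increments": [
    {"delta_pos": [0, -0.5, 8], "turn": 0, "jaw": -0.3},
    {"delta_pos": [0, 0, 3], "turn": 0, "jaw": -0.3},
    {"delta_pos": [0, 0, 3], "turn": 0, "jaw": -0.3},
    {"delta_pos": [0, 0, 3], "turn": 0, "jaw": -0.3},
    {"delta_pos": [0, 0, 2], "turn": 0, "jaw": -0.3},
    {"delta_pos": [0, 0, 0], "turn": 0, "jaw": -0.3}
  ]
}}

```text
time: 7.52
tool_pos: [0.5455, 0.2329, 0.3656]
tcp_rot: [-2.223, -2.22, 0.002]
wrist_force: [-0.1, 0.2, -2.4]
width: 0.556
grip_force: 37.8
```

Emit:
{"op": "drive_tool", "data": {
  "increments": [
    {"delta_pos": [0, 0, 2], "turn": 0, "jaw": -0.3},
    {"delta_pos": [0, 0, 2], "turn": 0, "jaw": -0.3},
    {"delta_pos": [0, 0, 0], "turn": 0, "jaw": -0.3}
  ]
}}

```text
time: 7.77
tool_pos: [0.5457, 0.2332, 0.3622]
tcp_rot: [-2.222, -2.22, 0.0]
wrist_force: [-0.4, 0.4, -2.8]
width: 0.559
grip_force: 37.9
```

Emit:
{"op": "drive_tool", "data": {
  "increments": [
    {"delta_pos": [0, 0, 3], "turn": 0, "jaw": -0.3},
    {"delta_pos": [0, 0, 3], "turn": 0, "jaw": -0.3},
    {"delta_pos": [0, 0, 3], "turn": 0, "jaw": -0.3},
    {"delta_pos": [0, 0, 0], "turn": 0, "jaw": -0.3}
  ]
}}

```text
time: 8.1
tool_pos: [0.5457, 0.2333, 0.3531]
tcp_rot: [2.222, 2.22, 0.0]
wrist_force: [0.7, -0.3, 0.4]
width: 0.56
grip_force: 38.1
```

```bash
python3 - <<'E'
from h import *
w=snap('wrist','w5.png');held(w,.165)
s=snap('scene')
a=cv2.resize(s['p'][120:215,265:350],None,fx=4.5,fy=4.5,interpolation=cv2.INTER_CUBIC)[:384]
cv2.imwrite('pics/v5.png',cv2.resize(np.hstack([w['p'],a]),(800,int(384*800/(512+a.shape[1]))))[:,:,::-1]);print(bot.read_state()['tool_pos'],bot.read_state()['wrist_force'])
E
```

```text
blob [  206   205   113   124 10366]
outer [-1.    1.03 25.15] [-0.83  1.03] 0.14 82
inner [-0.91  1.36  8.52] [-0.98  1.48] 1.22 119
[0.54585989 0.23326924 0.35362263] [ 0.55507385 -1.18185436  0.57674122]
```

View pics/v5.png

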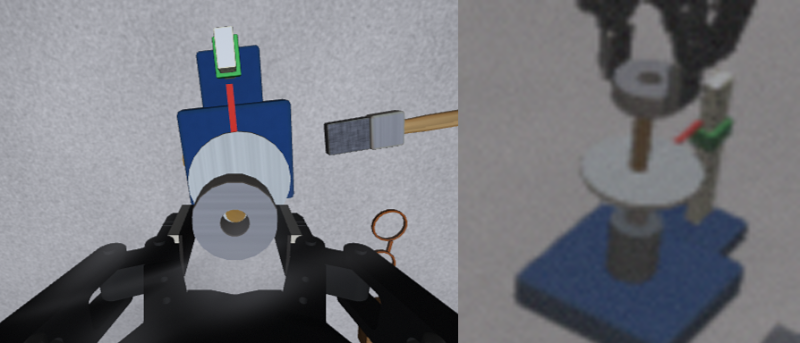

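```bash
python3 - <<'E'
from h import *
w=snap('wrist');d=dict(w);d['T']=toolcam(w)
h=cv2.cvtColor(w['p'],cv2.COLOR_RGB2HSV)[225:270,240:290];m=((h[...,1]>80)&(h[...,2]>60)).astype(np.uint8)
ys,xs=np.nonzero(m);print('brass',len(xs),xs.min()+240,xs.max()+240,ys.min()+225,ys.max()+225,xs.mean()+240,ys.mean()+225)
for z in(.165,.172,.178,.183):
  q=[proj(d,np.array([-.9+8*np.cos(a),1.+8*np.sin(a),z*1000])/1000) for a in np.linspace(0,6.28,40)];q=np.array(q);print(z,q.min(0).round(1),q.max(0).round(1))
b=cv2.resize(w['p'][222:272,236:290],None,fx=11,fy=11,interpolation=cv2.INTER_CUBIC);cv2.imwrite('pics/hole.png',b[:,:,::-1])
E
```

```text
brass 232 252 273 235 248 262.4913793103448 241.1293103448276
0.165 [246.6 236.2] [277.4 263.8]
0.172 [247.3 230.4] [276.8 257.1]
0.178 [247.8 225.8] [276.2 251.7]
0.183 [248.2 222.3] [275.8 247.5]
```

View pics/hole.png

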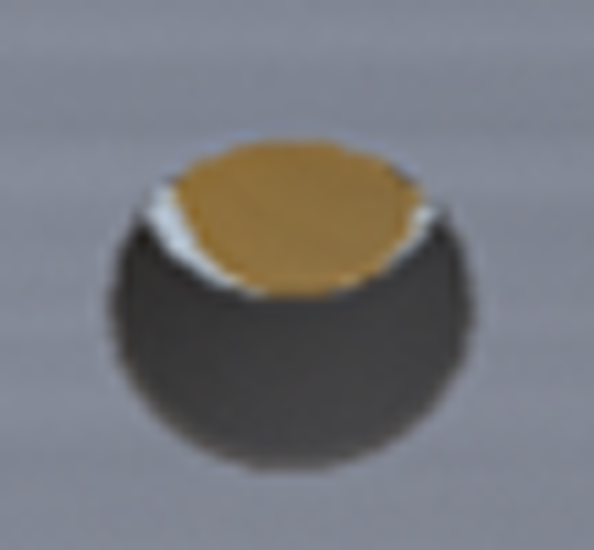

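The close-up shows the spindle inside the bore, with a wider gap on the left. It touches the bore's near (-x tool) edge, so I shift the collar -x and slightly +y.

Emit:
{"op": "drive_tool", "data": {
  "increments": [
    {"delta_pos": [0, 0, -7], "turn": 0, "jaw": -0.3},
    {"delta_pos": [-1.3, 0.4, 0], "turn": 0, "jaw": -0.3},
    {"delta_pos": [0, 0, 0], "turn": 0, "jaw": -0.3},
    {"delta_pos": [0, 0, 0], "turn": 0, "jaw": -0.3}
  ]
}}

```text
time: 8.58
tool_pos: [0.546, 0.2319, 0.3604]
tcp_rot: [-2.223, -2.22, 0.0]
wrist_force: [-0.6, 0.2, -2.3]
width: 0.559
grip_force: 37.8
```

Emit:
{"op": "drive_tool", "data": {
  "increments": [
    {"delta_pos": [0, 0, 3], "turn": 0, "jaw": -0.3},
    {"delta_pos": [0, 0, 3], "turn": 0, "jaw": -0.3},
    {"delta_pos": [0, 0, 0], "turn": 0, "jaw": -0.3}
  ]
}}

```text
time: 8.83
tool_pos: [0.5456, 0.2318, 0.3531]
tcp_rot: [-2.222, -2.22, 0.003]
wrist_force: [-0.7, 0.4, -3.1]
width: 0.56
grip_force: 37.8
```

```bash
cat >> h.py <<'E'
def pan_sink(tag=''):
    s=snap('scene');h=cv2.cvtColor(s['p'],cv2.COLOR_RGB2HSV)[120:200,300:350].astype(int)
    r=((h[...,0]<8)|(h[...,0]>170))&(h[...,1]>110)&(h[...,2]>60)
    g=(h[...,0]>50)&(h[...,0]<85)&(h[...,1]>100)
    for n,m in(('red',r),('green',g)):
        ys,xs=np.nonzero(m);print(tag,n,len(xs),(xs.min()+300,xs.max()+300,ys.min()+120,ys.max()+120),(xs.mean()+300).round(2),(ys.mean()+120).round(2)) if len(xs) else print(n,0)
def hole():
    w=snap('wrist');d=dict(w);d['T']=toolcam(w);p=w['p'][222:272,236:290]
    h=cv2.cvtColor(p,cv2.COLOR_RGB2HSV);m=((h[...,1]>80)&(h[...,2]>60));l=(h[...,1]<60)&(h[...,2]>150)
    ys,xs=np.nonzero(m);print('brass',len(xs),xs.min()+236,xs.max()+236,ys.min()+222,ys.max()+222)
    for r in range(10,40,2): print(r+222,''.join('B' if m[r,c] else 'w' if l[r,c] else '#' if h[r,c,2]<100 else '.' for c in range(54)))
    print(w['s']['tool_pos'].round(4),w['s']['wrist_force'].round(1),w['s']['time'])
E
python3 -c "
from h import *
hole();pan_sink()"
```

```text
brass 390 252 276 235 254
232 ......................................................
234 .....................ww........w......................
236 wwwwwwwwwwwwwwwww.##BBBBBBBBBBBBBB..ww................
238 wwwwwwwwwwwww..w.BBBBBBBBBBBBBBBBBBBB..www..w.w.wwww.w
240 ..............ww.BBBBBBBBBBBBBBBBBBBBBB...............
242 ............##ww.BBBBBBBBBBBBBBBBBBBBBBB..............
244 .........w.####.wBBBBBBBBBBBBBBBBBBBBBBBB#............
246 ...........#####BBBBBBBBBBBBBBBBBBBBBBBB##............
248 ..........#######BBBBBBBBBBBBBBBBBBBBBBB###...........
250 ....w..ww.########BBBBBBBBBBBBBBBBBBBB#####.w.........
252 ..........###########BBBBBBBBBBBBBBBB#####............
254 .........w.############BBBBBBBBB##########............
256 .........ww.#############################.............
258 wwwwwwwwwwww.###########################.ww...........
260 ...............#######################................
[0.5456 0.2318 0.3531] [-0.7  0.4 -3.1] 8.8333
 red 8 (np.int64(320), np.int64(325), np.int64(148), np.int64(151)) 322.25 149.5
 green 9 (np.int64(325), np.int64(331), np.int64(150), np.int64(153)) 328.89 151.89
```

Emit:
{"op": "drive_tool", "data": {
  "increments": [
    {"delta_pos": [0, 0.5, 3], "turn": 0, "jaw": -0.3},
    {"delta_pos": [0, 0, 5], "turn": 0, "jaw": -0.3},
    {"delta_pos": [0, 0, 5], "turn": 0, "jaw": -0.3},
    {"delta_pos": [0, 0, 5], "turn": 0, "jaw": -0.3},
    {"delta_pos": [0, 0, 5], "turn": 0, "jaw": -0.3},
    {"delta_pos": [0, 0, 0], "turn": 0, "jaw": -0.3}
  ]
}}

```text
time: 9.43
tool_pos: [0.546, 0.2317, 0.3296]
tcp_rot: [-2.222, -2.219, 0.004]
wrist_force: [-0.1, -0.4, -2.1]
width: 0.558
grip_force: 37.8
```

Emit:
{"op": "drive_tool", "data": {
  "increments": [
    {"delta_pos": [0, 0, 4], "turn": 0, "jaw": -0.3},
    {"delta_pos": [0, 0, 4], "turn": 0, "jaw": -0.3},
    {"delta_pos": [0, 0, 3], "turn": 0, "jaw": -0.3},
    {"delta_pos": [0, 0, 0], "turn": 0, "jaw": -0.3},
    {"delta_pos": [0, 0, 0], "turn": 0, "jaw": -0.3}
  ]
}}

```text
time: 9.85
tool_pos: [0.5465, 0.2319, 0.3202]
tcp_rot: [-2.222, -2.22, 0.001]
wrist_force: [0.2, 0.6, -2.2]
width: 0.557
grip_force: 37.8
```

```bash
python3 -c "
from h import *
hole();pan_sink()"
```

```text
brass 312 249 273 235 271
232 ......................................................
234 wwwwwwwwwwwwww.wwwwwwww........wwww...w...............
236 wwwwwwwwwwwwwwwww..##B#########B##..wwwwwwwwwwwwwwwwww
238 wwwwwwwwwwwwwww.##########B##########..wwwwwwwwwwwwwww
240 wwwwwwwwwwww.w.########BBB#BB####BBB###..wwwwww.ww.ww.
242 wwwwwwwwwww.#.#########BBBBBBBB#B#BBBB###.w...........
244 wwwwwwwwww.###########BBBBBBBBBBBBBBBB####.w..........
246 wwwwwwwwww.##########BBBBBBBBBBBBBB#######..wwwww.w.ww
248 wwwwwwwww.##########BBBBBBBBBBBBBB#########.w.........
250 wwwwwwwww.########BBBBBBBBBBBB#############.wwwwwwwwww
252 wwwwwwwww.########BBBBBBBBBBB#############..wwww.wwwww
254 wwwwwwwwww.######BBBBBBBBBBB##############.ww.........
256 wwwwwwwwwww.###BBBBBBBBBB#B##############.wwwwwwwwwwww
258 wwwwwwwwwwww.#BBBBBBB###################.wwwwwwwwwwwww
260 wwwwwwwwwwww.BBB#B######################.wwwwwwwwwwwww
[0.5465 0.2319 0.3202] [ 0.2  0.6 -2.2] 9.85
red 0
 green 7 (np.int64(327), np.int64(331), np.int64(151), np.int64(153)) 329.14 152.14
```

Emit:
{"op": "drive_tool", "data": {
  "increments": [
    {"delta_pos": [0, 0, 3], "turn": 0, "jaw": -0.3},
    {"delta_pos": [0, 0, 3], "turn": 0, "jaw": -0.3},
    {"delta_pos": [0, 0, 3], "turn": 0, "jaw": -0.3},
    {"delta_pos": [0, 0, 3], "turn": 0, "jaw": -0.3},
    {"delta_pos": [0, 0, 0], "turn": 0, "jaw": -0.3},
    {"delta_pos": [0, 0, 0], "turn": 0, "jaw": -0.3}
  ]
}}

```text
time: 10.45
tool_pos: [0.5464, 0.2319, 0.308]
tcp_rot: [-2.222, -2.22, 0.001]
wrist_force: [-0.3, 0.3, -3.2]
width: 0.561
grip_force: 37.8
```

Emit:
{"op": "drive_tool", "data": {
  "increments": [
    {"delta_pos": [0, 0, 2], "turn": 0, "jaw": -0.3},
    {"delta_pos": [0, 0, 2], "turn": 0, "jaw": -0.3},
    {"delta_pos": [0, 0, 0], "turn": 0, "jaw": -0.3},
    {"delta_pos": [0, 0, 0], "turn": 0, "jaw": -0.3}
  ]
}}

```text
time: 10.78
tool_pos: [0.5467, 0.232, 0.3045]
tcp_rot: [2.222, 2.22, 0.0]
wrist_force: [0.5, -0.4, -1.2]
width: 0.556
grip_force: 37.9
```

```bash
python3 - <<'E'
from h import *
w=snap('wrist');s=snap('scene');t=snap('top')
a=cv2.resize(s['p'][120:215,270:350],None,fx=3.8,fy=3.8,interpolation=cv2.INTER_CUBIC)
b=cv2.resize(w['p'][0:300,130:390],None,fx=1.2,fy=1.2)
a=cv2.resize(a,(int(a.shape[1]*360/a.shape[0]),360))
cv2.imwrite('pics/v6.png',np.hstack([b,a])[:,:,::-1]);print(w['s']['tool_pos'],[snap('top')['s']['wrist_force'].round(1) for i in range(3)])
E
```

```text
[0.54666586 0.23197785 0.30454594] [array([-0.2, -0.5, -1.3]), array([-0.3,  0.5, -1.8]), array([ 0.4, -0.4, -0.9])]
```

View pics/v6.png

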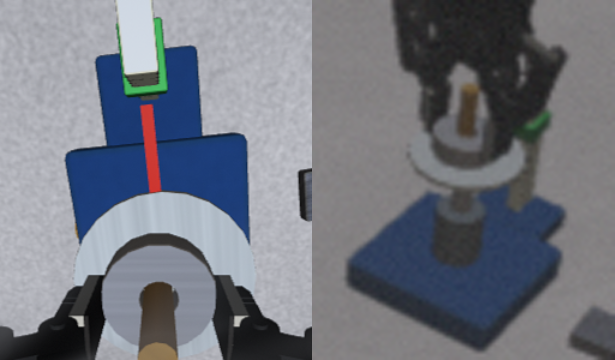

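The left pane shows the collar down around the spindle on the pan. The scene pane shows the band beside the pan, with contact just starting. Ease down to near-equilibrium and release.

Emit:
{"op": "drive_tool", "data": {
  "increments": [
    {"delta_pos": [0, 0, 2], "turn": 0, "jaw": -0.3},
    {"delta_pos": [0, 0, 2], "turn": 0, "jaw": -0.3},
    {"delta_pos": [0, 0, 0], "turn": 0, "jaw": -0.3},
    {"delta_pos": [0, 0, 0], "turn": 0, "jaw": -0.3},
    {"delta_pos": [0, 0, 0], "turn": 0, "jaw": -0.3}
  ]
}}

```text
time: 11.5
tool_pos: [0.5467, 0.232, 0.3006]
tcp_rot: [2.223, 2.22, 0.0]
wrist_force: [0.6, 0.5, -0.4]
width: 0.556
grip_force: 38.0
```

```bash
python3 - <<'E'
from h import *
print(np.mean([snap('top')['s']['wrist_force'] for i in range(6)],0).round(2),bot.read_state()['tool_pos'])
E
```

```text
[ 0.58  0.15 -0.33] [0.54668557 0.23197802 0.30061286]
```

Emit:
{"op": "drive_tool", "data": {
  "increments": [
    {"delta_pos": [0, 0, 1], "turn": 0, "jaw": -0.3},
    {"delta_pos": [0, 0, 0], "turn": 0, "jaw": 0.25},
    {"delta_pos": [0, 0, 0], "turn": 0, "jaw": 0.4},
    {"delta_pos": [0, 0, 0], "turn": 0, "jaw": 0.5},
    {"delta_pos": [0, 0, 0], "turn": 0, "jaw": 0.5},
    {"delta_pos": [0, 0, -20], "turn": 0, "jaw": 0.5},
    {"delta_pos": [0, 0, -40], "turn": 0, "jaw": 0.6},
    {"delta_pos": [0, 0, -40], "turn": 0, "jaw": 1}
  ]
}}

```text
time: 12.47
tool_pos: [0.5457, 0.2316, 0.3981]
tcp_rot: [-2.221, -2.219, 0.008]
wrist_force: [0.7, 0.8, 1.0]
width: 0.916
grip_force: 0.0
```

```bash
cat >> h.py <<'E'
def gaugepx(fn=None):
    w=snap('wrist',fn);h=cv2.cvtColor(w['p'],cv2.COLOR_RGB2HSV).astype(int)
    r=((h[...,0]<8)|(h[...,0]>172))&(h[...,1]>130)&(h[...,2]>70)
    g=(h[...,0]>50)&(h[...,0]<75)&(h[...,1]>110)&(h[...,2]>50)
    out={}
    for n,m in(('red',r),('green',g)):
        k,l,st,ce=cv2.connectedComponentsWithStats(m.astype(np.uint8))
        for i in sorted(range(1,k),key=lambda i:-st[i,4])[:2]:
            ys,xs=np.nonzero(l==i);print(n,st[i],'top',xs[ys==ys.min()].mean(),ys.min())
        out[n]=l==1+np.argmax(st[1:,4])
    return w,out
E
python3 - <<'E'
from h import *
w,o=gaugepx('w7.png');print(w['s']['tool_pos'],w['s']['time'],w['s']['width'])
# w1: column direction from empty scene
a=cv2.imread('pics/w1.png');h=cv2.cvtColor(a,cv2.COLOR_BGR2HSV).astype(int)
r=((h[...,0]<8)|(h[...,0]>172))&(h[...,1]>130);ys,xs=np.nonzero(r[:170]);print('w1 red',[ (y,xs[ys==y].min(),xs[ys==y].max()) for y in (ys.min(),ys.min()+1,ys.max()-1)])
c=dict(w);HE=toolcam(w);W=np.eye(4);W[:3,:3]=[[.005,1,0],[1,-.005,0],[0,0,-1]];W[:3,3]=[0.55176,0.22679,0.40453];c['T']=W@HE
for y in (ys.min(),ys.max()):print(onz(c,xs[ys==y].mean(),y,.1275).round(4))
g=h[...,2]>180;g=(h[...,1]<25)&(h[...,2]>200);ys,xs=np.nonzero(g[30:90,225:270]);print('col top px',xs.mean()+225,ys.mean()+30,len(xs),onz(c,xs.mean()+225,ys.mean()+30,.145).round(4),ys.min()+30,ys.max()+30)
E
```

```text
red [256  93  10  45 256] top 260.0 93
green [244  48  26  40 292] top 264.5 48
[0.54567637 0.23159314 0.39808297] 12.4667 0.9156798391645762Traceback (most recent call last):
  File "<stdin>", line 5, in <module>
    return umr_minimum(a, axis, None, out, keepdims, initial, where)
ValueError: zero-size array to reduction operation minimum which has no identity
```

Emit:
{"op": "drive_tool", "data": {
  "increments": [
    {"delta_pos": [23, -34, 0], "turn": 0, "jaw": 1},
    {"delta_pos": [23, -34, 0], "turn": 0, "jaw": 1},
    {"delta_pos": [23, -34, 0], "turn": 0, "jaw": 1},
    {"delta_pos": [0, -10, 32], "turn": 0, "jaw": 1},
    {"delta_pos": [0, 0, 32], "turn": 0, "jaw": 1},
    {"delta_pos": [0, 0, 32], "turn": 0, "jaw": 1},
    {"delta_pos": [0, 0, 0], "turn": 0, "jaw": 1},
    {"delta_pos": [0, 0, 0], "turn": 0, "jaw": 1}
  ]
}}

```text
time: 13.18
tool_pos: [0.4337, 0.3006, 0.3018]
tcp_rot: [-2.222, -2.22, 0.007]
wrist_force: [-0.2, -0.3, 1.6]
width: 0.999
grip_force: 0.0
```

```bash
python3 - <<'E'
from h import *
w,o=gaugepx('w8.png');print(w['s']['tool_pos'],w['s']['time'])
for n in o:
    ys,xs=np.nonzero(o[n]);pts=[(xs[ys==y].min(),xs[ys==y].max(),y) for y in range(ys.min(),ys.max()+1,3)];print(n,pts)
def onx(c,u,v,x):
    a,d=ray(c,u,v);return (a+d*(x-a[0])/d[0]).round(4)
for n in o:
    ys,xs=np.nonzero(o[n])
    for y in range(ys.min(),ys.max()+1,4):
        k=xs[ys==y];print(n,y,onx(w,k.min(),y,.545),onx(w,k.max(),y,.545))
E
```

```text
red [444 214  14  58 497] top 456.5 214
green [424 147  38  51 548] top 457.0 147
[0.43372134 0.3005922  0.30183458] 13.1833
red [(np.int64(456), np.int64(457), 214), (np.int64(449), np.int64(457), 217), (np.int64(449), np.int64(457), 220), (np.int64(448), np.int64(456), 223), (np.int64(448), np.int64(456), 226), (np.int64(448), np.int64(456), 229), (np.int64(448), np.int64(455), 232), (np.int64(447), np.int64(455), 235), (np.int64(447), np.int64(455), 238), (np.int64(447), np.int64(455), 241), (np.int64(446), np.int64(454), 244), (np.int64(446), np.int64(454), 247), (np.int64(446), np.int64(454), 250), (np.int64(446), np.int64(453), 253), (np.int64(445), np.int64(453), 256), (np.int64(445), np.int64(453), 259), (np.int64(445), np.int64(452), 262), (np.int64(445), np.int64(452), 265), (np.int64(444), np.int64(452), 268), (np.int64(445), np.int64(445), 271)]
green [(np.int64(454), np.int64(460), 147), (np.int64(428), np.int64(461), 150), (np.int64(427), np.int64(461), 153), (np.int64(427), np.int64(434), 156), (np.int64(427), np.int64(434), 159), (np.int64(427), np.int64(433), 162), (
[... 1237 characters left out ...]
 0.1041] [0.545  0.3487 0.1092]
green 151 [0.545  0.3415 0.0776] [0.545  0.3467 0.1106]
green 155 [0.545  0.3389 0.0784] [0.545  0.3402 0.0862]
green 159 [0.545  0.3363 0.0792] [0.545  0.3378 0.087 ]
green 163 [0.545  0.3335 0.0788] [0.545  0.3353 0.0877]
green 167 [0.545  0.3309 0.0795] [0.545  0.3326 0.0874]
green 171 [0.545  0.3283 0.0803] [0.545  0.3301 0.0881]
green 175 [0.545  0.3257 0.0811] [0.545  0.3273 0.0878]
green 179 [0.545  0.3228 0.0807] [0.545  0.3248 0.0885]
green 183 [0.545  0.3202 0.0815] [0.545  0.3223 0.0893]
green 187 [0.545  0.3176 0.0823] [0.545  0.3198 0.09  ]
green 191 [0.545 0.315 0.083] [0.545  0.3173 0.0908]
green 195 [0.545  0.312  0.0827] [0.545  0.3155 0.0936]
```

```bash
python3 - <<'E'
import cv2
a=cv2.imread('pics/w8.png');h=cv2.cvtColor(a,cv2.COLOR_BGR2HSV)
for v in(150,175,190,200,210): print(v,[(u,*map(int,h[v,u])) for u in range(400,476,3)])
E
```

```text
150 [(400, 30, 26, 58), (403, 30, 27, 57), (406, 25, 26, 59), (409, 34, 30, 59), (412, 30, 31, 58), (415, 41, 36, 56), (418, 67, 181, 31), (421, 69, 179, 30), (424, 65, 175, 32), (427, 67, 177, 49), (430, 67, 174, 119), (433, 66, 173, 122), (436, 66, 171, 134), (439, 66, 170, 147), (442, 66, 168, 150), (445, 66, 171, 148), (448, 66, 170, 147), (451, 66, 170, 147), (454, 66, 172, 147), (457, 66, 171, 146), (460, 66, 176, 146), (463, 123, 13, 171), (466, 113, 14, 160), (469, 113, 12, 169), (472, 116, 11, 164), (475, 113, 12, 169)]
175 [(400, 27, 43, 59), (403, 30, 28, 36), (406, 35, 26, 58), (409, 30, 25, 51), (412, 30, 26, 60), (415, 65, 117, 37), (418, 67, 187, 30), (421, 68, 181, 31), (424, 68, 176, 29), (427, 67, 173, 134), (430, 67, 171, 148), (433, 63, 110, 95), (436, 30, 26, 58), (439, 30, 27, 57), (442, 26, 31, 57), (445, 30, 27, 57), (448, 30, 27, 57), (451, 26, 31, 58), (454, 30, 31, 57), (457, 25, 27, 57), (460, 25, 27, 56), (463, 26, 31, 57), (466, 30, 27, 56), (469, 26, 31, 57), (472, 30, 27, 56), (475, 30, 27, 57)]
190 [(400, 109, 199, 105), (403, 109, 198, 107), (406, 10
[... 871 characters left out ...]
 57), (457, 30, 27, 38), (460, 26, 30, 60), (463, 30, 27, 57), (466, 26, 31, 57), (469, 30, 27, 57), (472, 60, 255, 1), (475, 30, 31, 58)]
210 [(400, 109, 194, 109), (403, 109, 196, 108), (406, 109, 196, 108), (409, 109, 198, 108), (412, 109, 196, 108), (415, 110, 197, 106), (418, 110, 197, 106), (421, 109, 196, 108), (424, 109, 198, 108), (427, 110, 197, 109), (430, 110, 195, 110), (433, 109, 197, 110), (436, 109, 196, 108), (439, 109, 198, 107), (442, 109, 194, 109), (445, 109, 198, 107), (448, 109, 198, 107), (451, 110, 195, 107), (454, 109, 197, 106), (457, 108, 78, 128), (460, 116, 12, 171), (463, 115, 10, 155), (466, 26, 34, 52), (469, 25, 29, 52), (472, 30, 17, 30), (475, 34, 32, 56)]
```

Band top is about 0.102 and bottom about 0.088, with the pointer at 0.117. Three collars are needed. Fetch collar 2.

Emit:
{"op": "drive_tool", "data": {
  "increments": [
    {"delta_pos": [0, 0, -40], "turn": 0, "jaw": 1},
    {"delta_pos": [0, 0, -40], "turn": 0, "jaw": 1},
    {"delta_pos": [-37.7, 5.7, -16], "turn": 0, "jaw": 1},
    {"delta_pos": [-37.7, 5.7, 0], "turn": 0, "jaw": 1},
    {"delta_pos": [-37.7, 5.7, 0], "turn": 0, "jaw": 1},
    {"delta_pos": [-37.7, 5.7, 0], "turn": 0, "jaw": 1},
    {"delta_pos": [-37.7, 5.7, 0], "turn": 0, "jaw": 1},
    {"delta_pos": [-37.7, 5.7, 0], "turn": 0, "jaw": 1}
  ]
}}

```text
time: 13.9
tool_pos: [0.4695, 0.0729, 0.4034]
tcp_rot: [2.22, 2.217, 0.008]
wrist_force: [0.5, 0.3, -0.4]
width: 0.997
grip_force: 0.0
```

Emit:
{"op": "drive_tool", "data": {
  "increments": [
    {"delta_pos": [-37.7, 5.7, 0], "turn": 0, "jaw": 1},
    {"delta_pos": [-37.7, 5.7, 0], "turn": 0, "jaw": 1},
    {"delta_pos": [-37.7, 5.7, 0], "turn": 0, "jaw": 1},
    {"delta_pos": [-37.7, 5.7, 0], "turn": 0, "jaw": 1},
    {"delta_pos": [-37.7, 5.7, 0], "turn": 0, "jaw": 1},
    {"delta_pos": [-37.7, 5.7, 0], "turn": 0, "jaw": 1},
    {"delta_pos": [0, 0, 20], "turn": 0, "jaw": 1},
    {"delta_pos": [0, 0, 0], "turn": 0, "jaw": 1}
  ]
}}

```text
time: 14.57
tool_pos: [0.5026, -0.154, 0.38]
tcp_rot: [2.227, 2.215, 0.001]
wrist_force: [-1.6, -0.0, -1.6]
width: 0.999
grip_force: 0.0
```

```bash
python3 - <<'E'
from h import *
w=snap('wrist'); s=w['s'];print(s['tool_pos'],s['tcp_rot'],s['time'])
hsv=cv2.cvtColor(w['p'],cv2.COLOR_RGB2HSV)
m=((hsv[...,1]<60)&(hsv[...,2]>90)).astype(np.uint8)
n,l,st,ce=cv2.connectedComponentsWithStats(m)
for i in range(1,n):
    if st[i,4]>150: print(st[i],ce[i].round(1),onz(w,*ce[i],.026).round(4))
E
```

```text
[ 0.50263096 -0.15399432  0.38003742] [2.22725833e+00 2.21464069e+00 5.21676314e-04] 14.5667
[     0      0    512    341 112897] [243.1 144. ] [ 0.4831 -0.1248  0.026 ]
[ 244  179   42   39 1138] [264.3 197.8] [ 0.5066 -0.1883  0.026 ]
[244 244  39  34 931] [262.8 260.5] [ 0.5044 -0.2719  0.026 ]
[246 296  37  31 791] [263.6 311. ] [ 0.5051 -0.3482  0.026 ]
[  69  350   50   34 1114] [ 94.4 369.9] [ 0.2607 -0.4477  0.026 ]
[ 406  350   50   34 1121] [429.7 369.8] [ 0.7446 -0.4514  0.026 ]
```

Emit:
{"op": "drive_tool", "data": {
  "increments": [
    {"delta_pos": [-36, 5.5, 0], "turn": 0, "jaw": 1},
    {"delta_pos": [0, 0, 40], "turn": 0, "jaw": 1},
    {"delta_pos": [0, 0, 40], "turn": 0, "jaw": 1},
    {"delta_pos": [0, 0, 40], "turn": 0, "jaw": 1},
    {"delta_pos": [0, 0, 25], "turn": 0, "jaw": 1},
    {"delta_pos": [0, 0, 0], "turn": 0, "jaw": 1},
    {"delta_pos": [0, 0, 0], "turn": 0, "jaw": 1}
  ]
}}

```text
time: 15.2
tool_pos: [0.5082, -0.1864, 0.2349]
tcp_rot: [-2.22, -2.221, 0.001]
wrist_force: [1.0, -0.1, 1.0]
width: 0.996
grip_force: 0.0
```

Emit:
{"op": "drive_tool", "data": {
  "increments": [
    {"delta_pos": [-3.5, 0, 30], "turn": 0, "jaw": 1},
    {"delta_pos": [0, 0, 18], "turn": 0, "jaw": 1},
    {"delta_pos": [0, 0, 0], "turn": 0, "jaw": 0.5},
    {"delta_pos": [0, 0, 0], "turn": 0, "jaw": 0.3},
    {"delta_pos": [0, 0, 0], "turn": 0, "jaw": 0},
    {"delta_pos": [0, 0, 0], "turn": 0, "jaw": -0.3},
    {"delta_pos": [0, 0, 0], "turn": 0, "jaw": -0.3},
    {"delta_pos": [0, 0, 0], "turn": 0, "jaw": -0.3}
  ],
  "grip_force": 35
}}

```text
time: 15.87
tool_pos: [0.5096, -0.1914, 0.1899]
tcp_rot: [2.219, 2.218, 0.003]
wrist_force: [-1.5, 1.7, 6.6]
width: 0.557
grip_force: 36.1
```

Emit:
{"op": "drive_tool", "data": {
  "increments": [
    {"delta_pos": [0, 0, 0], "turn": 0, "jaw": -0.3},
    {"delta_pos": [0, 0, 0], "turn": 0, "jaw": -0.3},
    {"delta_pos": [0, 0, -10], "turn": 0, "jaw": -0.3},
    {"delta_pos": [0, 0, -40], "turn": 0, "jaw": -0.3},
    {"delta_pos": [0, 0, -40], "turn": 0, "jaw": -0.3},
    {"delta_pos": [0, 0, -40], "turn": 0, "jaw": -0.3},
    {"delta_pos": [0, 0, -40], "turn": 0, "jaw": -0.3},
    {"delta_pos": [0, 0, -30], "turn": 0, "jaw": -0.3}
  ]
}}

```text
time: 16.53
tool_pos: [0.5083, -0.1909, 0.3922]
tcp_rot: [2.218, 2.216, 0.004]
wrist_force: [0.7, -0.6, -2.0]
width: 0.556
grip_force: 37.6
```

```bash
python3 - <<'E'
from h import *
w=snap('wrist');held(w,.165);held(w,.163);s=w['s'];print(s['tool_pos'],s['tcp_rot'],s['width'],s['wrist_force'])
E
```

```text
blob [ 216  200   93   97 6169]
outer [ 2.52  1.06 24.21] [1.64 1.05] 0.16 83
inner [1.13 1.09 7.64] [1.4  1.07] 1.42 92
blob [ 216  200   93   97 6169]
outer [ 3.56  1.06 23.85] [2.26 1.04] 0.18 83
inner [2.17 1.09 7.52] [2.53 1.07] 1.41 92
[ 0.50829251 -0.1909194   0.39221483] [2.21845004 2.2164632  0.00357626] 0.5557543301681452 [ 0.66344621 -0.64374423 -1.97556805]
```

Emit:
{"op": "drive_tool", "data": {
  "increments": [
    {"delta_pos": [38.3, 3.5, 0], "turn": 0, "jaw": -0.3},
    {"delta_pos": [38.3, 3.5, 0], "turn": 0, "jaw": -0.3},
    {"delta_pos": [38.3, 3.5, 0], "turn": 0, "jaw": -0.3},
    {"delta_pos": [38.3, 3.5, 0], "turn": 0, "jaw": -0.3},
    {"delta_pos": [38.3, 3.5, 0], "turn": 0, "jaw": -0.3},
    {"delta_pos": [38.3, 3.5, 0], "turn": 0, "jaw": -0.3},
    {"delta_pos": [38.3, 3.5, 0], "turn": 0, "jaw": -0.3},
    {"delta_pos": [38.3, 3.5, 0], "turn": 0, "jaw": -0.3}
  ]
}}

```text
time: 17.25
tool_pos: [0.5359, 0.1174, 0.3878]
tcp_rot: [2.222, 2.22, 0.002]
wrist_force: [1.1, -0.2, -2.2]
width: 0.552
grip_force: 37.6
```

Emit:
{"op": "drive_tool", "data": {
  "increments": [
    {"delta_pos": [38.3, 3.5, 0], "turn": 0, "jaw": -0.3},
    {"delta_pos": [38.3, 3.5, 0], "turn": 0, "jaw": -0.3},
    {"delta_pos": [38.3, 3.5, 0], "turn": 0, "jaw": -0.3},
    {"delta_pos": [0, 0, 0], "turn": 0, "jaw": -0.3},
    {"delta_pos": [0, 0, 0], "turn": 0, "jaw": -0.3},
    {"delta_pos": [0, 0, 0], "turn": 0, "jaw": -0.3}
  ]
}}

```text
time: 17.75
tool_pos: [0.5467, 0.2304, 0.3869]
tcp_rot: [2.221, 2.221, -0.0]
wrist_force: [-0.1, 0.4, -1.8]
width: 0.556
grip_force: 37.6
```

Emit:
{"op": "drive_tool", "data": {
  "increments": [
    {"delta_pos": [0, 0, 10], "turn": 0, "jaw": -0.3},
    {"delta_pos": [0, 0, 7], "turn": 0, "jaw": -0.3},
    {"delta_pos": [0, 0, 3], "turn": 0, "jaw": -0.3},
    {"delta_pos": [0, 0, 3], "turn": 0, "jaw": -0.3},
    {"delta_pos": [0, 0, 3], "turn": 0, "jaw": -0.3},
    {"delta_pos": [0, 0, 3], "turn": 0, "jaw": -0.3},
    {"delta_pos": [0, 0, 0], "turn": 0, "jaw": -0.3},
    {"delta_pos": [0, 0, 0], "turn": 0, "jaw": -0.3}
  ]
}}

```text
time: 18.42
tool_pos: [0.547, 0.2302, 0.3573]
tcp_rot: [-2.223, -2.22, 0.0]
wrist_force: [0.7, -0.3, -1.7]
width: 0.553
grip_force: 37.6
```

```bash
python3 -c "
from h import *
hole()"
```

```text
brass 164 252 271 230 240
232 wwwwwwwwwwwwwwww.BBBBBBBBBBBBBBBBBBB.wwwwwwwwww.wwwwww
234 wwwwwwwwwwwww...BBBBBBBBBBBBBBBBBBB...................
236 ...........w..w.BBBBBBBBBBBBBBBBBB..www...............
238 ............##.wwwwBBBBBBBBBBBBB.wwwww###.............
240 www.ww.www.#####.wwwwwwBBBBBwwwwwwww.#####.w..........
242 ...........########.wwwwwwwwwwwww.########............
244 wwwwwwwww.#################################.w.........
246 wwwwwwwwww.###############################............
248 .........w.###############################............
250 wwwwwwwwwww.#############################.w...........
252 wwwwwwwwwwww.###########################.wwwww.wwwww..
254 wwwwwwwww.www..#######################..w.ww.ww.ww.w..
256 ..................#################...................
258 .......................#######........................
260 ......................................................
[0.547  0.2302 0.3573] [ 0.7 -0.3 -1.7] 18.4167
```

Emit:
{"op": "drive_tool", "data": {
  "increments": [
    {"delta_pos": [0, -0.4, 3], "turn": 0, "jaw": -0.3},
    {"delta_pos": [0, 0, 3], "turn": 0, "jaw": -0.3},
    {"delta_pos": [0, 0, 3], "turn": 0, "jaw": -0.3},
    {"delta_pos": [0, 0, 3], "turn": 0, "jaw": -0.3},
    {"delta_pos": [0, 0, 3], "turn": 0, "jaw": -0.3},
    {"delta_pos": [0, 0, 0], "turn": 0, "jaw": -0.3}
  ]
}}

```text
time: 18.97
tool_pos: [0.5463, 0.2302, 0.3414]
tcp_rot: [-2.222, -2.22, 0.002]
wrist_force: [0.8, 0.4, -2.1]
width: 0.557
grip_force: 37.6
```

```bash
python3 -c "
from h import *
hole()"
```

```text
brass 451 250 275 230 254
232 wwwwwwwwwwwwwwww.######BBBBBBBB#####.wwwwwwwwwwwwwwwww
234 wwwwwwwwwwwww...###BBBBBBBBBBBBBBBB####.wwwwww........
236 ww.........w..w.#BBBBBBBBBBBBBBBBBBBBB##.w............
238 .........ww.####BBBBBBBBBBBBBBBBBBBBBBB##.............
240 wwwwwwwwww.####BBBBBBBBBBBBBBBBBBBBBBBB###.w..........
242 ww.wwww.w..####BBBBBBBBBBBBBBBBBBBBBBBBB##............
244 wwwwwwwww.####BBBBBBBBBBBBBBBBBBBBBBBBB####.w.w.....w.
246 wwwwwwwwww.####BBBBBBBBBBBBBBBBBBBBBBBB###.w....w.ww..
248 .........w.#####BBBBBBBBBBBBBBBBBBBBBB####.w..........
250 wwwwwwwwwww.#####BBBBBBBBBBBBBBBBBBBB####.ww..........
252 wwwwwwwwwwww.#######BBBBBBBBBBBBBB######.wwwwwwwwwwwww
254 wwwwwwwwwwwww..############BB#########.wwwwwwwwwwwww.w
256 ..................##################..................
258 .......................#######........................
260 ....................w...ww.wwww.......................
[0.5463 0.2302 0.3414] [ 0.8  0.4 -2.1] 18.9667
```

Emit:
{"op": "drive_tool", "data": {
  "increments": [
    {"delta_pos": [0, 0, 5], "turn": 0, "jaw": -0.3},
    {"delta_pos": [0, 0, 5], "turn": 0, "jaw": -0.3},
    {"delta_pos": [0, 0, 4], "turn": 0, "jaw": -0.3},
    {"delta_pos": [0, 0, 2], "turn": 0, "jaw": -0.3},
    {"delta_pos": [0, 0, 2], "turn": 0, "jaw": -0.3},
    {"delta_pos": [0, 0, 2], "turn": 0, "jaw": -0.3},
    {"delta_pos": [0, 0, 2], "turn": 0, "jaw": -0.3},
    {"delta_pos": [0, 0, 0], "turn": 0, "jaw": -0.3}
  ]
}}

```text
time: 19.68
tool_pos: [0.5465, 0.2303, 0.32]
tcp_rot: [-2.222, -2.22, 0.001]
wrist_force: [-0.1, 0.1, -2.4]
width: 0.551
grip_force: 37.6
```

```bash
python3 - <<'E'
from h import *
print(np.mean([snap('top')['s']['wrist_force'] for i in range(6)],0).round(2),bot.read_state()['tool_pos'])
E
```

```text
[-0.03 -0.07 -2.16] [0.54670213 0.23037394 0.32072226]
```

Emit:
{"op": "drive_tool", "data": {
  "increments": [
    {"delta_pos": [0, 0, 2], "turn": 0, "jaw": -0.3},
    {"delta_pos": [0, 0, 2], "turn": 0, "jaw": -0.3},
    {"delta_pos": [0, 0, 2], "turn": 0, "jaw": -0.3},
    {"delta_pos": [0, 0, 2], "turn": 0, "jaw": -0.3},
    {"delta_pos": [0, 0, 0], "turn": 0, "jaw": -0.3},
    {"delta_pos": [0, 0, 0], "turn": 0, "jaw": -0.3},
    {"delta_pos": [0, 0, 0], "turn": 0, "jaw": -0.3}
  ]
}}

```text
time: 20.57
tool_pos: [0.5467, 0.2304, 0.3127]
tcp_rot: [2.222, 2.22, 0.0]
wrist_force: [0.3, 1.1, 0.2]
width: 0.554
grip_force: 37.8
```

```bash
python3 - <<'E'
from h import *
print(np.mean([snap('top')['s']['wrist_force'] for i in range(6)],0).round(2),bot.read_state()['tool_pos'])
E
```

```text
[0.63 0.42 0.06] [0.5467016  0.23037765 0.31262504]
```

Emit:
{"op": "drive_tool", "data": {
  "increments": [
    {"delta_pos": [0, 0, 0], "turn": 0, "jaw": 0.25},
    {"delta_pos": [0, 0, 0], "turn": 0, "jaw": 0.4},
    {"delta_pos": [0, 0, 0], "turn": 0, "jaw": 0.5},
    {"delta_pos": [0, 0, 0], "turn": 0, "jaw": 0.5},
    {"delta_pos": [0, 0, -20], "turn": 0, "jaw": 0.5},
    {"delta_pos": [0, 0, -40], "turn": 0, "jaw": 0.6},
    {"delta_pos": [0, 0, -30], "turn": 0, "jaw": 1},
    {"delta_pos": [23, -35, 0], "turn": 0, "jaw": 1}
  ]
}}

```text
time: 21.53
tool_pos: [0.5174, 0.252, 0.4109]
tcp_rot: [2.221, 2.209, 0.022]
wrist_force: [1.5, 2.2, 1.3]
width: 0.997
grip_force: 0.0
```

Emit:
{"op": "drive_tool", "data": {
  "increments": [
    {"delta_pos": [23, -35, 0], "turn": 0, "jaw": 1},
    {"delta_pos": [24, -35, 0], "turn": 0, "jaw": 1},
    {"delta_pos": [0, -8, 32], "turn": 0, "jaw": 1},
    {"delta_pos": [0, 0, 32], "turn": 0, "jaw": 1},
    {"delta_pos": [0, 0, 32], "turn": 0, "jaw": 1},
    {"delta_pos": [0, 0, 0], "turn": 0, "jaw": 1},
    {"delta_pos": [0, 0, 0], "turn": 0, "jaw": 1}
  ]
}}

```text
time: 22.12
tool_pos: [0.4336, 0.2993, 0.3048]
tcp_rot: [-2.221, -2.22, 0.008]
wrist_force: [0.6, -0.0, 0.0]
width: 1.001
grip_force: 0.0
```

```bash
cat >> h.py <<'E'
def onx(c,u,v,x):
    a,d=ray(c,u,v);return (a+d*(x-a[0])/d[0]).round(4)
def gauge(fn):
    w,o=gaugepx(fn);print(w['s']['tool_pos'],w['s']['time'])
    ys,xs=np.nonzero(o['red'])
    for y in (ys.min()+4,ys.min()+10,ys.min()+20):
        k=xs[ys==y];print('red',y,k.min(),k.max(),onx(w,k.mean(),y,.544))
    h=cv2.cvtColor(w['p'],cv2.COLOR_RGB2HSV).astype(int);m=(h[...,0]>55)&(h[...,0]<75)&(h[...,1]>110)
    ys,xs=np.nonzero(o['green'])
    for v in range(ys.min()+4,ys.max(),9):
        k=[u for u in range(380,480) if m[v,u]];b=[u for u in k if h[v,u,2]<60 and u<450];g=[u for u in k if h[v,u,2]>=90]
        if b and g:print('green',v,'dark',b[0],b[-1],'light',g[0],g[-1],'side z',onx(w,b[0]-.5,v,.533)[2],onx(w,b[-1]+.5,v,.533)[2], 'at',onx(w,b[-1],v,.533)[1])
E
python3 -c "
from h import *
gauge('w9.png')"
```

```text
red [434 205  13  55 464] top 444.0 205
green [422 144  37  51 541] top 454.5 144
[0.43364297 0.29927676 0.30479369] 22.1167
red 209 438 446 [0.544  0.3089 0.1082]
red 215 437 445 [0.544  0.305  0.1083]
red 225 436 444 [0.544  0.2987 0.1091]
green 148 dark 415 424 light 426 458 side z 0.0865 0.098 at 0.3446
green 157 dark 414 424 light 425 431 side z 0.0869 0.0996 at 0.3394
green 166 dark 414 423 light 425 431 side z 0.0886 0.1001 at 0.3339
green 175 dark 413 423 light 424 430 side z 0.0891 0.1017 at 0.3286
green 184 dark 413 422 light 424 430 side z 0.0908 0.1022 at 0.3229
green 193 dark 421 421 light 423 436 side z 0.1016 0.1027 at 0.3173
```

Emit:
{"op": "drive_tool", "data": {
  "increments": [
    {"delta_pos": [0, 0, -40], "turn": 0, "jaw": 1},
    {"delta_pos": [0, 0, -40], "turn": 0, "jaw": 1},
    {"delta_pos": [-38.4, 5.1, 0], "turn": 0, "jaw": 1},
    {"delta_pos": [-38.4, 5.1, 0], "turn": 0, "jaw": 1},
    {"delta_pos": [-38.4, 5.1, 0], "turn": 0, "jaw": 1},
    {"delta_pos": [-38.4, 5.1, 0], "turn": 0, "jaw": 1},
    {"delta_pos": [-38.4, 5.1, 0], "turn": 0, "jaw": 1},
    {"delta_pos": [-38.4, 5.1, 0], "turn": 0, "jaw": 1}
  ]
}}

```text
time: 22.83
tool_pos: [0.4659, 0.0675, 0.3903]
tcp_rot: [2.22, 2.217, 0.008]
wrist_force: [-0.0, 0.3, -0.9]
width: 0.995
grip_force: 0.0
```

Emit:
{"op": "drive_tool", "data": {
  "increments": [
    {"delta_pos": [-38.4, 5.1, 0], "turn": 0, "jaw": 1},
    {"delta_pos": [-38.4, 5.1, 0], "turn": 0, "jaw": 1},
    {"delta_pos": [-38.4, 5.1, 0], "turn": 0, "jaw": 1},
    {"delta_pos": [-38.4, 5.1, 0], "turn": 0, "jaw": 1},
    {"delta_pos": [-38.4, 5.1, 0], "turn": 0, "jaw": 1},
    {"delta_pos": [-38.4, 5.1, 0], "turn": 0, "jaw": 1},
    {"delta_pos": [-38.4, 5.1, 0], "turn": 0, "jaw": 1},
    {"delta_pos": [-38.4, 5.1, 0], "turn": 0, "jaw": 1}
  ]
}}

```text
time: 23.5
tool_pos: [0.5061, -0.2408, 0.3903]
tcp_rot: [2.22, 2.215, 0.003]
wrist_force: [1.3, 0.7, 0.3]
width: 1.001
grip_force: 0.0
```

Emit:
{"op": "drive_tool", "data": {
  "increments": [
    {"delta_pos": [0, 0, 0], "turn": 0, "jaw": 1},
    {"delta_pos": [0, 0, 0], "turn": 0, "jaw": 1}
  ]
}}

```text
time: 23.67
tool_pos: [0.5062, -0.2407, 0.3895]
tcp_rot: [2.224, 2.212, 0.002]
wrist_force: [-0.1, 1.0, 0.5]
width: 1.0
grip_force: 0.0
```

```bash
python3 - <<'E'
from h import *
w=snap('wrist'); s=w['s'];print(s['tool_pos'],s['tcp_rot'],s['time'])
hsv=cv2.cvtColor(w['p'],cv2.COLOR_RGB2HSV)
m=((hsv[...,1]<60)&(hsv[...,2]>90)).astype(np.uint8)
n,l,st,ce=cv2.connectedComponentsWithStats(m)
for i in range(1,n):
    if st[i,4]>150: print(st[i],ce[i].round(1),onz(w,*ce[i],.026).round(4))
E
```

```text
[ 0.50615543 -0.24067206  0.38953979] [2.22436884 2.21241905 0.00227437] 23.6667
[     0      0    512    341 111856] [248.5 153.9] [ 0.4932 -0.2249  0.026 ]
[499  43  13  43 399] [506.2  65.4] [ 0.7718 -0.1311  0.026 ]
[ 238  174   42   38 1093] [258.5 192.6] [ 0.5044 -0.2722  0.026 ]
[241 233  38  34 903] [259.7 249.3] [ 0.5052 -0.3486  0.026 ]
[  69  350   50   34 1114] [ 94.4 369.9] [ 0.2586 -0.5455  0.026 ]
[406 350  43  34 949] [427.  368.2] [ 0.753 -0.548  0.026]
```

Emit:
{"op": "drive_tool", "data": {
  "increments": [
    {"delta_pos": [-33, 0, 0], "turn": 0, "jaw": 1},
    {"delta_pos": [0, 0, 40], "turn": 0, "jaw": 1},
    {"delta_pos": [0, 0, 40], "turn": 0, "jaw": 1},
    {"delta_pos": [0, 0, 40], "turn": 0, "jaw": 1},
    {"delta_pos": [0, 0, 35], "turn": 0, "jaw": 1},
    {"delta_pos": [0, 0, 0], "turn": 0, "jaw": 1},
    {"delta_pos": [0, 0, 0], "turn": 0, "jaw": 1}
  ]
}}

```text
time: 24.3
tool_pos: [0.5049, -0.2692, 0.2306]
tcp_rot: [-2.218, -2.219, 0.001]
wrist_force: [0.8, -0.3, 0.8]
width: 1.001
grip_force: 0.0
```

Emit:
{"op": "drive_tool", "data": {
  "increments": [
    {"delta_pos": [-4.8, 0.5, 28], "turn": 0, "jaw": 1},
    {"delta_pos": [0, 0, 18], "turn": 0, "jaw": 1},
    {"delta_pos": [0, 0, 0], "turn": 0, "jaw": 0.5},
    {"delta_pos": [0, 0, 0], "turn": 0, "jaw": 0.3},
    {"delta_pos": [0, 0, 0], "turn": 0, "jaw": 0},
    {"delta_pos": [0, 0, 0], "turn": 0, "jaw": -0.3},
    {"delta_pos": [0, 0, 0], "turn": 0, "jaw": -0.3},
    {"delta_pos": [0, 0, 0], "turn": 0, "jaw": -0.3}
  ],
  "grip_force": 35
}}

```text
time: 24.97
tool_pos: [0.5073, -0.2763, 0.189]
tcp_rot: [2.219, 2.218, 0.002]
wrist_force: [-1.3, 1.7, 6.1]
width: 0.558
grip_force: 36.1
```

Emit:
{"op": "drive_tool", "data": {
  "increments": [
    {"delta_pos": [0, 0, 0], "turn": 0, "jaw": -0.3},
    {"delta_pos": [0, 0, 0], "turn": 0, "jaw": -0.3},
    {"delta_pos": [0, 0, -10], "turn": 0, "jaw": -0.3},
    {"delta_pos": [0, 0, -40], "turn": 0, "jaw": -0.3},
    {"delta_pos": [0, 0, -40], "turn": 0, "jaw": -0.3},
    {"delta_pos": [0, 0, -40], "turn": 0, "jaw": -0.3},
    {"delta_pos": [0, 0, -40], "turn": 0, "jaw": -0.3},
    {"delta_pos": [0, 0, -30], "turn": 0, "jaw": -0.3}
  ]
}}

```text
time: 25.63
tool_pos: [0.5062, -0.2757, 0.3914]
tcp_rot: [2.218, 2.216, 0.002]
wrist_force: [1.7, -0.6, -2.6]
width: 0.553
grip_force: 38.0
```

```bash
python3 - <<'E'
from h import *
w=snap('wrist');held(w,.165);held(w,.167);s=w['s'];print(s['tool_pos'],s['tcp_rot'],s['width'],s['wrist_force'])
E
```

```text
blob [  206   198   113   132 10367]
outer [ 3.51  1.01 24.12] [2.52 0.98] 0.17 83
inner [1.81 1.14 7.74] [2.   1.12] 1.34 91
blob [  206   198   113   132 10367]
outer [ 2.49  1.01 24.49] [1.91 1.  ] 0.14 83
inner [0.77 1.14 7.86] [0.87 1.13] 1.36 91
[ 0.50619474 -0.27566774  0.39136337] [2.21829859 2.21621951 0.0024553 ] 0.5530865290897177 [ 1.68243782 -0.61269777 -2.64616443]
```

Emit:
{"op": "drive_tool", "data": {
  "increments": [
    {"delta_pos": [38.8, 3.1, 0], "turn": 0, "jaw": -0.3},
    {"delta_pos": [38.8, 3.1, 0], "turn": 0, "jaw": -0.3},
    {"delta_pos": [38.8, 3.1, 0], "turn": 0, "jaw": -0.3},
    {"delta_pos": [38.8, 3.1, 0], "turn": 0, "jaw": -0.3},
    {"delta_pos": [38.8, 3.1, 0], "turn": 0, "jaw": -0.3},
    {"delta_pos": [38.8, 3.1, 0], "turn": 0, "jaw": -0.3},
    {"delta_pos": [38.8, 3.1, 0], "turn": 0, "jaw": -0.3},
    {"delta_pos": [38.8, 3.1, 0], "turn": 0, "jaw": -0.3}
  ]
}}

```text
time: 26.35
tool_pos: [0.5305, 0.0366, 0.3868]
tcp_rot: [2.222, 2.219, 0.002]
wrist_force: [0.4, -0.1, -3.4]
width: 0.557
grip_force: 38.0
```

Emit:
{"op": "drive_tool", "data": {
  "increments": [
    {"delta_pos": [38.8, 3.1, 0], "turn": 0, "jaw": -0.3},
    {"delta_pos": [38.8, 3.1, 0], "turn": 0, "jaw": -0.3},
    {"delta_pos": [38.8, 3.1, 0], "turn": 0, "jaw": -0.3},
    {"delta_pos": [38.8, 3.1, 0], "turn": 0, "jaw": -0.3},
    {"delta_pos": [38.8, 3.1, 0], "turn": 0, "jaw": -0.3},
    {"delta_pos": [0, 0, 0], "turn": 0, "jaw": -0.3},
    {"delta_pos": [0, 0, 0], "turn": 0, "jaw": -0.3},
    {"delta_pos": [0, 0, 0], "turn": 0, "jaw": -0.3}
  ]
}}

```text
time: 27.02
tool_pos: [0.5464, 0.2288, 0.386]
tcp_rot: [2.221, 2.221, -0.0]
wrist_force: [0.0, 0.3, -2.8]
width: 0.556
grip_force: 38.0
```

Emit:
{"op": "drive_tool", "data": {
  "increments": [
    {"delta_pos": [0.3, 0, 12], "turn": 0, "jaw": -0.3},
    {"delta_pos": [0, 0, 12], "turn": 0, "jaw": -0.3},
    {"delta_pos": [0, 0, 5], "turn": 0, "jaw": -0.3},
    {"delta_pos": [0, 0, 3], "turn": 0, "jaw": -0.3},
    {"delta_pos": [0, 0, 3], "turn": 0, "jaw": -0.3},
    {"delta_pos": [0, 0, 0], "turn": 0, "jaw": -0.3},
    {"delta_pos": [0, 0, 0], "turn": 0, "jaw": -0.3}
  ]
}}

```text
time: 27.6
tool_pos: [0.5469, 0.2287, 0.3503]
tcp_rot: [-2.223, -2.22, 0.0]
wrist_force: [-0.8, 0.4, -3.4]
width: 0.554
grip_force: 38.0
```

```bash
python3 -c "
from h import *
hole()"
```

```text
brass 124 252 270 228 236
232 wwwwwwwwwwwwwww.BBBBBBBBBBBBBBBBBBB.wwwwwwwwwwwwwwwwww
234 w.ww...w...w...ww.BBBBBBBBBBBBBBB.wwwww...............
236 ..........w.##.wwwww..BBBBBBB...wwwwww.##.............
238 ...w.w..ww.####.wwwwwwwwwwwwwwwwwwww..####.w..........
240 wwww.wwww..#######.wwwwwwwwwwwwwww.#######............
242 www...www.############..wwwww.#############.w.........
244 wwwwwwwww.################################..wwwwwwwwww
246 w.wwww.www.###############################............
248 wwwwwwwwww.###############################.w..........
250 wwwwwwwwwww..###########################..wwwwwww.www.
252 wwwwwwwwwwwww.#########################.wwwwwwwwwwwwww
254 w.wwwwwwwwwwww..#####################.ww.wwwwwwwwwww.w
256 ...................##############.....................
258 ..................ww............www...w...............
260 .w.........w..........................................
[0.5469 0.2287 0.3503] [-0.8  0.4 -3.4] 27.6
```

Similar to the previous collar at this stage, so continue down.

Emit:
{"op": "drive_tool", "data": {
  "increments": [
    {"delta_pos": [0, -0.4, 3], "turn": 0, "jaw": -0.3},
    {"delta_pos": [0, 0, 3], "turn": 0, "jaw": -0.3},
    {"delta_pos": [0, 0, 3], "turn": 0, "jaw": -0.3},
    {"delta_pos": [0, 0, 3], "turn": 0, "jaw": -0.3},
    {"delta_pos": [0, 0, 0], "turn": 0, "jaw": -0.3},
    {"delta_pos": [0, 0, 0], "turn": 0, "jaw": -0.3}
  ]
}}

```text
time: 28.15
tool_pos: [0.5462, 0.229, 0.338]
tcp_rot: [-2.222, -2.22, 0.001]
wrist_force: [-0.3, -0.6, -2.8]
width: 0.555
grip_force: 38.0
```

```bash
python3 -c "
from h import *
hole()"
```

```text
brass 376 250 274 228 247
232 wwwwwwwwwwwwwww.BBBBBBBBBBBBBBBBBBBBBB.wwwwwwwwwwwwwww
234 wwwwwwwwwwww....BBBBBBBBBBBBBBBBBBBBBBB..w............
236 wwwww.wwwww.##.BBBBBBBBBBBBBBBBBBBBBBBB##.w...........
238 wwwwwwwwww.###BBBBBBBBBBBBBBBBBBBBBBBBB###.w..........
240 wwwwwwwww..####BBBBBBBBBBBBBBBBBBBBBBBB###..ww........
242 wwwwwwwww.######BBBBBBBBBBBBBBBBBBBBB######.w.........
244 wwwwwwwww.########BBBBBBBBBBBBBBBBB#######..wwwwwwwwww
246 wwwwwwwwww.##########BBBBBBBBBBBB#########.w....w.....
248 wwwwwwwwww.###############################.w.w..w.....
250 wwwwwwwwwww.############################..wwwwwwwwwwww
252 wwwwwwwwwwwww.#########################.wwwwwwwwwwwwww
254 wwwwwwwwwwwwww..####################..wwwwwwwwwwwwwwww
256 ...................##############.....................
258 .................wwwww.........www...........w..w.....
260 wwwwwwwwwwwwww...w....................................
[0.5462 0.229  0.338 ] [-0.3 -0.6 -2.8] 28.15
```

Emit:
{"op": "drive_tool", "data": {
  "increments": [
    {"delta_pos": [0, 0, 4], "turn": 0, "jaw": -0.3},
    {"delta_pos": [0, 0, 3], "turn": 0, "jaw": -0.3},
    {"delta_pos": [0, 0, 2], "turn": 0, "jaw": -0.3},
    {"delta_pos": [0, 0, 2], "turn": 0, "jaw": -0.3},
    {"delta_pos": [0, 0, 2], "turn": 0, "jaw": -0.3},
    {"delta_pos": [0, 0, 2], "turn": 0, "jaw": -0.3},
    {"delta_pos": [0, 0, 0], "turn": 0, "jaw": -0.3},
    {"delta_pos": [0, 0, 0], "turn": 0, "jaw": -0.3}
  ]
}}

```text
time: 28.87
tool_pos: [0.5464, 0.229, 0.3234]
tcp_rot: [-2.223, -2.22, 0.0]
wrist_force: [-0.1, -0.1, -1.2]
width: 0.559
grip_force: 38.1
```

```bash
python3 - <<'E'
from h import *
print(np.mean([snap('top')['s']['wrist_force'] for i in range(8)],0).round(2),bot.read_state()['tool_pos'])
E
```

```text
[-0.62 -0.11 -1.26] [0.54643755 0.22898601 0.32357792]
```

Emit:
{"op": "drive_tool", "data": {
  "increments": [
    {"delta_pos": [0, 0, 2], "turn": 0, "jaw": -0.3},
    {"delta_pos": [0, 0, 2], "turn": 0, "jaw": -0.3},
    {"delta_pos": [0, 0, 0.5], "turn": 0, "jaw": -0.3},
    {"delta_pos": [0, 0, 0], "turn": 0, "jaw": -0.3},
    {"delta_pos": [0, 0, 0], "turn": 0, "jaw": 0.25},
    {"delta_pos": [0, 0, 0], "turn": 0, "jaw": 0.4},
    {"delta_pos": [0, 0, 0], "turn": 0, "jaw": 0.5},
    {"delta_pos": [0, 0, 0], "turn": 0, "jaw": 0.5}
  ]
}}

```text
time: 29.93
tool_pos: [0.5465, 0.229, 0.3192]
tcp_rot: [2.222, 2.22, 0.0]
wrist_force: [1.1, 0.6, -0.4]
width: 0.749
grip_force: 0.0
```

Emit:
{"op": "drive_tool", "data": {
  "increments": [
    {"delta_pos": [0, 0, -20], "turn": 0, "jaw": 0.5},
    {"delta_pos": [0, 0, -40], "turn": 0, "jaw": 0.6},
    {"delta_pos": [0, 0, -20], "turn": 0, "jaw": 1},
    {"delta_pos": [24, -35, 0], "turn": 0, "jaw": 1},
    {"delta_pos": [23, -35, 0], "turn": 0, "jaw": 1},
    {"delta_pos": [23, -34, 0], "turn": 0, "jaw": 1},
    {"delta_pos": [0, -8, 34], "turn": 0, "jaw": 1},
    {"delta_pos": [0, 0, 34], "turn": 0, "jaw": 1}
  ]
}}

```text
time: 30.6
tool_pos: [0.434, 0.3005, 0.3336]
tcp_rot: [2.218, 2.223, 0.011]
wrist_force: [0.5, 0.4, -0.5]
width: 0.999
grip_force: 0.0
```

Emit:
{"op": "drive_tool", "data": {
  "increments": [
    {"delta_pos": [0, 0, 32], "turn": 0, "jaw": 1},
    {"delta_pos": [0, 0, 0], "turn": 0, "jaw": 1},
    {"delta_pos": [0, 0, 0], "turn": 0, "jaw": 1},
    {"delta_pos": [0, 0, 0], "turn": 0, "jaw": 1}
  ]
}}

```text
time: 30.93
tool_pos: [0.4361, 0.2989, 0.3006]
tcp_rot: [2.223, 2.22, 0.003]
wrist_force: [1.6, 0.8, 0.1]
width: 0.996
grip_force: 0.0
```

```bash
python3 -c "
from h import *
gauge('w10.png')"
```

```text
red [422 202  11  52 426] top 428.5 202
green [419 145  38  52 556] top 453.0 145
[0.43611844 0.29888663 0.30058191] 30.9333
red 206 425 432 [0.544  0.3083 0.0967]
red 212 424 432 [0.544  0.3044 0.0972]
red 222 424 431 [0.544  0.298  0.0985]
green 149 dark 412 421 light 423 456 side z 0.0867 0.0981 at 0.3449
green 158 dark 411 421 light 422 428 side z 0.0871 0.0996 at 0.3397
green 167 dark 411 420 light 422 428 side z 0.0887 0.1001 at 0.3343
green 176 dark 410 420 light 421 427 side z 0.0891 0.1016 at 0.3291
green 185 dark 410 419 light 421 427 side z 0.0907 0.102 at 0.3236
green 194 dark 416 430 light 420 429 side z 0.0993 0.1144 at 0.3217
```

```bash
python3 -c "
from h import *
gauge('w11.png')"
```

```text
red [420 202  11  52 422] top 426.5 202
green [417 146  37  51 553] top 448.0 146
[0.43657409 0.29908279 0.30143589] 30.9833
red 206 422 430 [0.544  0.3082 0.0964]
red 212 422 429 [0.544  0.3043 0.097 ]
red 222 422 429 [0.544  0.298  0.0987]
green 150 dark 409 419 light 420 453 side z 0.0858 0.0986 at 0.3446
green 159 dark 409 418 light 420 426 side z 0.0874 0.0991 at 0.3392
green 168 dark 409 418 light 419 426 side z 0.089 0.1006 at 0.334
green 177 dark 408 417 light 419 425 side z 0.0894 0.101 at 0.3284
green 186 dark 408 417 light 418 424 side z 0.091 0.1025 at 0.3232
green 195 dark 415 416 light 418 431 side z 0.1008 0.103 at 0.3175
```

Emit:
{"op": "drive_tool", "data": {
  "increments": [
    {"delta_pos": [0, 0, -35], "turn": 0, "jaw": 1},
    {"delta_pos": [0, 0, -35], "turn": 0, "jaw": 1},
    {"delta_pos": [0, 0, -30], "turn": 0, "jaw": 1},
    {"delta_pos": [0, 0, 0], "turn": 0, "jaw": 1},
    {"delta_pos": [0, 0, 0], "turn": 0, "jaw": 1},
    {"delta_pos": [0, 0, 0], "turn": 0, "jaw": 1},
    {"delta_pos": [0, 0, 0], "turn": 0, "jaw": 1},
    {"delta_pos": [0, 0, 0], "turn": 0, "jaw": 1}
  ]
}}

```text
time: 31.7
tool_pos: [0.4349, 0.2982, 0.3977]
tcp_rot: [-2.222, -2.22, 0.004]
wrist_force: [0.3, 0.3, -0.2]
width: 1.001
grip_force: 0.0
```

```bash
python3 -c "
from h import *
w,o=gaugepx();print(w['s']['tool_pos'],w['s']['wrist_force'])
print(bot.finish_job())"
```

```text
red [372 168   6  36 197] top 374.5 168
green [367 129  22  35 234] top 386.5 129
[0.4349298  0.29818754 0.39773177] [ 0.29076525  0.30663168 -0.16317518]
the job is handed in; nothing more can be done
None
```

I handed the job in at about 32 s with three collars threaded on the spindle, the fourth left in the tray, and the pointer measured inside the green band about 5 mm from its nearest edge; the first collar caught the spindle tip on its first try and pressed the pan down about 12 mm at roughly 3 N before I re-centred it.

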